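Put the loose test bars away in their case by length

TASK

Open the blue case's lid fully, sort the loose square steel bars by length and lay each one flat in a pocket of the row that is made for its length (40, 54 or 68 mm, one bar to a pocket), then swing the lid gently shut by hand and let go. Leave the other things on the bench where they are.

Things in the scene. Friction and masses are not known exactly. Their poses are not given: they have to be found in the camera images.
- lid (a joint): the case's lid, rad: 0 shut on the base, grows as it opens, stop at 1.8 (leaning 0.23 back past upright). Its friction hinge (about 0.22 N m) holds the lid wherever it is left; it takes 1 to 2 N at the tongue
- lid_hinge (a point): point on the hinge axis, middle of the back edge of the flat blue storage case (base 170 front to back x 150 wide x 13 mm high, fixed to the bench); turns with the lid. Lid frame with the lid shut: x to the back of the case, y along the hinge axis, z up; the front edge of the lid lies 170 mm along -x. The lid is a hood, its top 27 mm above the hinge
- lid_tongue (a point): centre of the round end (20 mm across) of the brass tongue that sticks out of the middle of the lid's front wall: a plate 10 mm thick standing on edge, its flat sides facing along the hinge axis, so that fingers pinching it along the hinge axis let it turn between them. It lies 190 mm from the hinge along the lid's -x and 13 mm along its z; 20 mm in front of the lid's front wall. Axes as the lid's
- pockets_short (a point): middle of the insert in the case that has the row of two pockets for the short bars, on the pocket floor. x runs along the row (to the back of the case), y across, z up. Pocket centres lie 39 mm either way along x; each pocket is 46 mm long (x), 21 wide (y), 5 deep, with a yellow floor in a black insert. The three rows lie side by side, 46 mm apart, in any order; the rims are 12 to 13 mm above the bench, the floor 7 mm
- short_a_mid (a point): centre of a short bar: bright ground square steel bar 40 long (its x) x 16 x 16 mm, 0.06 to 0.17 kg (may be absent); lies on the bench at first, centre 8 mm up
- short_b_mid (a point): centre of a short bar: bright ground square steel bar 40 long (its x) x 16 x 16 mm, 0.06 to 0.17 kg (may be absent); lies on the bench at first, centre 8 mm up
- pockets_middle (a point): middle of the insert in the case that has the row of two pockets for the middle bars, on the pocket floor. x runs along the row (to the back of the case), y across, z up. Pocket centres lie 39 mm either way along x; each pocket is 60 mm long (x), 21 wide (y), 5 deep, with a yellow floor in a black insert. The three rows lie side by side, 46 mm apart, in any order; the rims are 12 to 13 mm above the bench, the floor 7 mm
- middle_a_mid (a point): centre of a middle bar: bright ground square steel bar 54 long (its x) x 16 x 16 mm, 0.06 to 0.17 kg (may be absent); lies on the bench at first, centre 8 mm up
- middle_b_mid (a point): centre of a middle bar: bright ground square steel bar 54 long (its x) x 16 x 16 mm, 0.06 to 0.17 kg (may be absent); lies on the bench at first, centre 8 mm up
- pockets_long (a point): middle of the insert in the case that has the row of two pockets for the long bars, on the pocket floor. x runs along the row (to the back of the case), y across, z up. Pocket centres lie 39 mm either way along x; each pocket is 74 mm long (x), 21 wide (y), 5 deep, with a yellow floor in a black insert. The three rows lie side by side, 46 mm apart, in any order; the rims are 12 to 13 mm above the bench, the floor 7 mm
- long_a_mid (a point): centre of a long bar: bright ground square steel bar 68 long (its x) x 16 x 16 mm, 0.06 to 0.17 kg (may be absent); lies on the bench at first, centre 8 mm up
- long_b_mid (a point): centre of a long bar: bright ground square steel bar 68 long (its x) x 16 x 16 mm, 0.06 to 0.17 kg (may be absent); lies on the bench at first, centre 8 mm up
- ruler_rest: bystander: grey steel parallel 12x90x18 mm, origin under its centre, long in y
- gauge_block: bystander: steel gauge block on edge 9x34x30 mm, origin under its centre
- cell: bystander: green and white battery cell 15x50x15 mm, lying, origin under its centre
- feeler_gauge: bystander: closed feeler gauge 14x100x12 mm, origin under its centre
Things that resemble listed ones, but are neither listed nor needed, are in the scene too. What is shaped like the part that bears middle_a_mid but yellow is not meant.

How it is judged (in metres and radians):
On the way, in this order (a step that is already met when the one before it is completed fails the run):
1. the lid is opened (beyond 1.5 rad) (value of joint lid above 1.5 rad), for 0.2 s.
2. with the lid still open, every bar lies in a pocket of its own row ((x of short_a_mid in the frame of pockets_short between -0.045 and -0.033 m or x of short_a_mid in the frame of pockets_short between 0.033 and 0.045 m) and y of short_a_mid in the frame of pockets_short between -0.006 and 0.006 m and z of short_a_mid in the frame of pockets_short between 0.004 and 0.0105 m and angle between the x axis of each of short_a_mid, short_b_mid and the x axis of pockets_short, either way round below 0.12 rad and (x of short_b_mid in the frame of pockets_short between -0.045 and -0.033 m or x of short_b_mid in the frame of pockets_short between 0.033 and 0.045 m) and y of short_b_mid in the frame of pockets_short between -0.006 and 0.006 m and z of short_b_mid in the frame of pockets_short between 0.004 and 0.0105 m and (x of middle_a_mid in the frame of pockets_middle between -0.045 and -0.033 m or x of middle_a_mid in the frame of pockets_middle between 0.033 and 0.045 m) and y of middle_a_mid in the frame of pockets_middle between -0.006 and 0.006 m and z of middle_a_mid in the frame of pockets_middle between 0.004 and 0.0105 m and angle between the x axis of each of middle_a_mid, middle_b_mid and the x axis of pockets_middle, either way round below 0.12 rad and (x of middle_b_mid in the frame of pockets_middle between -0.045 and -0.033 m or x of middle_b_mid in the frame of pockets_middle between 0.033 and 0.045 m) and y of middle_b_mid in the frame of pockets_middle between -0.006 and 0.006 m and z of middle_b_mid in the frame of pockets_middle between 0.004 and 0.0105 m and (x of long_a_mid in the frame of pockets_long between -0.045 and -0.033 m or x of long_a_mid in the frame of pockets_long between 0.033 and 0.045 m) and y of long_a_mid in the frame of pockets_long between -0.006 and 0.006 m and z of long_a_mid in the frame of pockets_long between 0.004 and 0.0105 m and angle between the x axis of each of long_a_mid, long_b_mid and the x axis of pockets_long, either way round below 0.12 rad and (x of long_b_mid in the frame of pockets_long between -0.045 and -0.033 m or x of long_b_mid in the frame of pockets_long between 0.033 and 0.045 m) and y of long_b_mid in the frame of pockets_long between -0.006 and 0.006 m and z of long_b_mid in the frame of pockets_long between 0.004 and 0.0105 m and value of joint lid above 1 rad), for 0.2 s.
At the end, for the whole second after the job is handed in: every bar present lies flat in a pocket of the row for its length (within 6 mm of the pocket's centre each way, within 0.12 rad of the row's direction, resting on the pocket floor) and the lid is shut (under 0.05 rad) ((x of short_a_mid in the frame of pockets_short between -0.045 and -0.033 m or x of short_a_mid in the frame of pockets_short between 0.033 and 0.045 m) and y of short_a_mid in the frame of pockets_short between -0.006 and 0.006 m and z of short_a_mid in the frame of pockets_short between 0.004 and 0.0105 m and angle between the x axis of each of short_a_mid, short_b_mid and the x axis of pockets_short, either way round below 0.12 rad and (x of short_b_mid in the frame of pockets_short between -0.045 and -0.033 m or x of short_b_mid in the frame of pockets_short between 0.033 and 0.045 m) and y of short_b_mid in the frame of pockets_short between -0.006 and 0.006 m and z of short_b_mid in the frame of pockets_short between 0.004 and 0.0105 m and (x of middle_a_mid in the frame of pockets_middle between -0.045 and -0.033 m or x of middle_a_mid in the frame of pockets_middle between 0.033 and 0.045 m) and y of middle_a_mid in the frame of pockets_middle between -0.006 and 0.006 m and z of middle_a_mid in the frame of pockets_middle between 0.004 and 0.0105 m and angle between the x axis of each of middle_a_mid, middle_b_mid and the x axis of pockets_middle, either way round below 0.12 rad and (x of middle_b_mid in the frame of pockets_middle between -0.045 and -0.033 m or x of middle_b_mid in the frame of pockets_middle between 0.033 and 0.045 m) and y of middle_b_mid in the frame of pockets_middle between -0.006 and 0.006 m and z of middle_b_mid in the frame of pockets_middle between 0.004 and 0.0105 m and (x of long_a_mid in the frame of pockets_long between -0.045 and -0.033 m or x of long_a_mid in the frame of pockets_long between 0.033 and 0.045 m) and y of long_a_mid in the frame of pockets_long between -0.006 and 0.006 m and z of long_a_mid in the frame of pockets_long between 0.004 and 0.0105 m and angle between the x axis of each of long_a_mid, long_b_mid and the x axis of pockets_long, either way round below 0.12 rad and (x of long_b_mid in the frame of pockets_long between -0.045 and -0.033 m or x of long_b_mid in the frame of pockets_long between 0.033 and 0.045 m) and y of long_b_mid in the frame of pockets_long between -0.006 and 0.006 m and z of long_b_mid in the frame of pockets_long between 0.004 and 0.0105 m and value of joint lid below 0.05 rad); the robot touches nothing.
It fails at once if a bystander is pushed more than 40 mm (distance of any of ruler_rest, gauge_block, cell, feeler_gauge from where it was at the start of the episode above 0.04 m).
It fails at once if the lid is slammed shut (faster than 3 rad/s) (velocity of joint lid below -3 rad/s).
Of short_a, short_b, middle_a, middle_b, long_a, long_b only 4 to 6 are there at a start; the rules pass over those that are not, and their reading is None.
At some moment in a run one of short_a, short_b, middle_a, middle_b, long_a, long_b may be knocked a few centimetres aside while the robot is not near it.
Once in a run the grip may slacken for a moment while it holds something.
It also fails if it takes over 210 s, if anything falls off the work surface, if the arm or the gripper's body presses on something with over 40 N, if the wrist force passes 120 N, or if a joint passes its speed limit or range.

ROBOT

A 7-joint arm with a two-finger parallel gripper is mounted at the origin on a cart in front of the work surface, level with it; the furniture and walls round the work are solid. World frame = base frame: x ahead of the robot, y to its left, z up, the work surface at z = 0. Lengths are in mm, angles in rad, forces in N, time in s.
With the tool pointing down it reaches from about 400 to 925 mm from the base axis. Payload 4.1 kg.
Tool frame: the origin (TCP) lies midway between the tips of the shut fingers; the grasp point (between the pads) lies 19 mm behind it; z points along the fingers, y is the direction in which the jaws open and shut (so a half turn about z gives the same grasp; the last joint's range is limited). The gripper opens to 85 mm and grips with 20 to 120 N. Pads are 22 mm wide; open, the fingers measure 114 mm over their backs; the gripper's body (76 mm by 85 mm) begins 54 mm behind the grasp point. The pads swing forward as they close: fully open they stand 13 mm farther back than shut.
Start: joints at [1.202, 0.398, 0.045, 1.537, -0.019, 1.207, -0.051], TCP at [173.286, -626.511, 231.347] pointing down, gripper open.
Joint ranges: [-2.82, 2.82], [-0.49, 2.23], [-1.37, 1.46], [0, 2.46], [-1.36, 4.5], [0.23, 2], [-2.94, 2.94]. Speed limits (rad/s): [2.57, 2.57, 3.14, 3.14, 3.14, 3.14, 3.14].

INTERFACE

Orientations are given as a unit quaternion [w, x, y, z].
In Python, from cell import ctrl, viewer, masks_of, landmark_of gives the robot as it stands.
- The arm moves only by the tool send_rows, never from a script. Its argument "series" is a list of rows, each an object of numbers: "x", "y", "z": the shift along the tool's x, y, z in units of 25 mm (1.0 is 25 mm); "wx", "wy", "wz": the turn, a rotation vector about the tool's x, y, z in units of 6 degrees (1.0 is 6 degrees). A call has exactly 5 rows; each row is the pose to reach, as a shift and turn from the pose commanded when the call began, along the tool's axes at that moment; what a row does not reach only later rows make up. A row lasts 1/12 s, in which the tool goes at most 41.7 mm and 7.16 degrees, less where a joint would pass 70% of its speed; a pose out of reach is approached as far as the arm can. A call with a gripper value outside its range is refused whole. "grip" is the closure, from -1 (fully open) to 1 (shut), set as the call begins (left out, the last holds). The fingers move at their own pace and stop on an object; the grip force is fixed at half the most. Time passes only in rows, so rows that repeat a pose let the fingers close, or fill a call up. It gives the time, the measured TCP pose, the force and the opening at its end, in the units of the state.
- ctrl.state(): the state, without advancing time (a new reading comes with each control period).
- viewer.snapshot(name): name is "scene" or "top"; returns a dict with "pixels" (400x640x3 uint8, blue, green, red), "fx", "fy", "cx", "cy" (pixels), "T" (4x4, takes a point from camera to world coordinates). Camera axes: x right, y down, z forward; pixel columns grow to the right and rows downward; lengths in mm; the calibration is good to about 2 mm. A picture is of the moment at which its call begins. There is no depth.
- ctrl.hand_in(): hands the job in, once; it reports no verdict.
Trained networks look in the newest picture that a camera, given by its name, has taken for a name from the list of things; names that differ only in an ending like _2 or _b are one class to them, and where a whole thing is asked for, a point or a joint stands for the part that bears it (a point fixed in the world has none). Each returns a list of dicts, best first, with "conf" (0 to 1); they miss things now and then, are a little off and sometimes report something else, mostly with a low value. They report only what shows in the picture. A call takes as long as a camera call. They do not tell look-alikes from the thing itself.
- masks_of(camera, label): "mask" (400x640 bool, what is visible of it) and "box" ([left, top, width, height] in pixels, round what is visible of it).
- landmark_of(camera, label): "centre" ([column, row] in pixels: a listed point, or the origin of a listed thing).
The state is a dict: "time": time; "joints": joint angles; "dq": joint speeds; "joint_efforts": joint torques, N m; "ee_pos": TCP position; "eef_rot": TCP orientation; "contact_force": force on the tool from outside, world axes, zero at the start; "moment": the same for the moment, N m; "width": opening from 0.0 (shut) to 1.0 (fully open).
Only numpy, scipy, OpenCV 4.12 (cv2) and the standard library are available. Lean on these libraries where they do the work, as an engineer would, in place of code of your own. Each camera call takes 0.05 s, during which the arm holds its last target. There are 200 camera calls.

## Working session

There is one attempt and no reset: what is moved stays moved. The work goes in short steps, Python scripts to look and compute and a tool call to move; the robot and the scene stay as the last step left them, time stands still between calls to the robot, and variables do not carry over. Pictures are saved under pics/ and viewed, about 12 in all and at most 16, crops included, and the job is handed in when it is done.

Besides the shell and the picture viewer there is one more tool, called after "Emit:" as name(argument=value, ...), one argument or row to a line, values as JSON. send_rows: Moves the arm, as the interface text tells. Its arguments: {"type":"object","properties":{"series":{"type":"array","items":{"type":"object","properties":{"x":{"type":"number"},"y":{"type":"number"},"z":{"type":"number"},"wx":{"type":"number"},"wy":{"type":"number"},"wz":{"type":"number"}}}},"grip":{"type":"number"}},"required":["series"]}

```bash
ls; mkdir -p pics
python3 - <<'E'
from cell import ctrl, viewer, masks_of, landmark_of
import cv2, numpy as np
print(ctrl.state())
for n in("scene","top"):
    s=viewer.snapshot(n); cv2.imwrite(f"pics/{n}0.png",s["pixels"]); print(n,s["fx"],s["fy"],s["cx"],s["cy"],np.round(s["T"],4).tolist())
    for l in("lid","lid_hinge","lid_tongue","short_a_mid","middle_a_mid","long_a_mid","ruler_rest","gauge_block","cell","feeler_gauge","pockets_short"):
        print(l,[(np.round(d["centre"],1).tolist(),round(d["conf"],2)) for d in landmark_of(n,l)])
E
```

```text
pics
{'time': 0.0, 'joints': array([ 1.20201145,  0.39921279,  0.04499088,  1.53788269, -0.01869545,
        1.20690302, -0.05065364]), 'dq': array([ 0.0007203 , -0.00186621, -0.00110574,  0.00047043, -0.00114861,
       -0.00103106,  0.00161668]), 'joint_efforts': array([-8.47090496e-05, -4.75119710e+01,  1.36446577e+00, -2.54220486e+01,
        1.14499067e-02,  9.41338280e-03, -1.27405747e-05]), 'ee_pos': array([ 173.11476284, -625.86072115,  230.2479644 ]), 'eef_rot': array([-9.73080031e-04,  9.90901886e-01,  1.34582569e-01, -1.95356565e-04]), 'contact_force': array([-0.20088063, -0.10089802,  0.07250546]), 'moment': array([-0.01754412, -0.06315513, -0.01294611]), 'width': 1.0027803454165767}
scene 512.6945125992066 512.6945125992066 316.3479435743543 194.4236827861015 [[-0.6906, -0.5232, 0.4993, -130.5281], [-0.7232, 0.5057, -0.4704, 791.6968], [-0.0064, -0.686, -0.7276, 1022.9647], [0.0, 0.0, 0.0, 1.0]]Traceback (most recent call last):
  File "<stdin>", line 7, in <module>
ValueError: it knows: cell, feeler_gauge, gauge_block, lid_hinge, lid_tongue, long_a_mid, long_b_mid, middle_a_mid, middle_b_mid, pockets_long, pockets_middle, pockets_short, ruler_rest, short_a_mid, short_b_mid
```

```bash
cat > h.py <<'E'
from cell import ctrl, viewer, masks_of, landmark_of
import cv2, numpy as np
def ray(s,u,v):
    d=s["T"][:3,:3]@np.array([(u-s["cx"])/s["fx"],(v-s["cy"])/s["fy"],1]); return s["T"][:3,3],d
def at_z(s,u,v,z):
    o,d=ray(s,u,v); return o+d*(z-o[2])/d[2]
def proj(s,P):
    P=np.atleast_2d(P); c=(P-s["T"][:3,3])@s["T"][:3,:3]
    return np.c_[s["fx"]*c[:,0]/c[:,2]+s["cx"],s["fy"]*c[:,1]/c[:,2]+s["cy"]]
def tri(a,pa,b,pb):
    o1,d1=ray(a,*pa);o2,d2=ray(b,*pb)
    t=np.linalg.lstsq(np.c_[d1,-d2],o2-o1,rcond=None)[0]
    p,q=o1+t[0]*d1,o2+t[1]*d2
    return (p+q)/2,np.linalg.norm(p-q)
E
python3 - <<'E'
from h import *
Z=dict(lid_hinge=13,lid_tongue=26,short_a_mid=8,middle_a_mid=8,long_a_mid=8)
for n in("scene","top"):
    s=viewer.snapshot(n); cv2.imwrite(f"pics/{n}0.png",s["pixels"]); print(n,np.round(s["T"],4).tolist())
    for l in("lid_hinge","lid_tongue","short_a_mid","middle_a_mid","long_a_mid","ruler_rest","gauge_block","cell","feeler_gauge"):
        for d in landmark_of(n,l): print(l,np.round(d["centre"],1),round(d["conf"],2),np.round(at_z(s,*d["centre"],Z.get(l,0))))
E
```

```text
scene [[-0.6906, -0.5232, 0.4993, -130.5281], [-0.7232, 0.5057, -0.4704, 791.6968], [-0.0064, -0.686, -0.7276, 1022.9647], [0.0, 0.0, 0.0, 1.0]]
lid_hinge [259.9 239.9] 0.69 [548. 348.  13.]
lid_tongue [344.7 135. ] 0.6 [672. -83.  26.]
lid_tongue [327.  265.9] 0.56 [368. 289.  26.]
short_a_mid [344.2 135.2] 0.42 [687. -97.   8.]
middle_a_mid [338.9 210. ] 0.54 [484. 132.   8.]
middle_a_mid [370.5 219.5] 0.48 [403.  96.   8.]
middle_a_mid [315.5 197.3] 0.42 [560. 145.   8.]
middle_a_mid [366.5 157.6] 0.4 [571. -72.   8.]
long_a_mid [374.3 197.6] 0.6 [449.  31.   8.]
ruler_rest [273.7 185.8] 0.49 [678. 193.   0.]
gauge_block [342.4 134.2] 0.58 [ 700. -104.    0.]
gauge_block [248.1 184.3] 0.57 [732. 241.  -0.]
gauge_block [328.5 267.8] 0.17 [375. 278.  -0.]
cell [246.8 184.9] 0.62 [733. 245.   0.]
feeler_gauge [278.3 203. ] 0.73 [620. 226.   0.]
top [[0.0081, -0.9936, 0.1123, 454.0846], [-0.9999, -0.0071, 0.0098, 128.9464], [-0.0089, -0.1123, -0.9936, 926.9794], [0.0, 0.0, 0.0, 1.0]]
lid_hinge [219.  202.7] 0.98 [547. 352.  13.]
lid_tongue [245.7 285.4] 0.79 [373. 288.  26.]
lid_tongue [290.7 146.3] 0.24 [668. 199.  26.]
middle_a_mid [417.1 192.1] 0.73 [573. -74.   8.]
middle_a_mid [320.2 191.9] 0.63 [572. 135.   8.]
middle_a_mid [314.7 232.8] 0.57 [484. 146.   8.]
middle_a_mid [336.  271.6] 0.5 [402. 100.   8.]
long_a_mid [372.1 249. ] 0.53 [450.  23.   8.]
ruler_rest [292.8 145.2] 0.67 [677. 196.   0.]
gauge_block [429.2 144.1] 0.48 [ 681. -105.    0.]
gauge_block [371.5 248.9] 0.39 [451.  24.   0.]
cell [268.7 119.6] 0.53 [735. 251.   0.]
feeler_gauge [275.2 170.6] 0.8 [620. 234.   0.]
```

View pics/scene0.png

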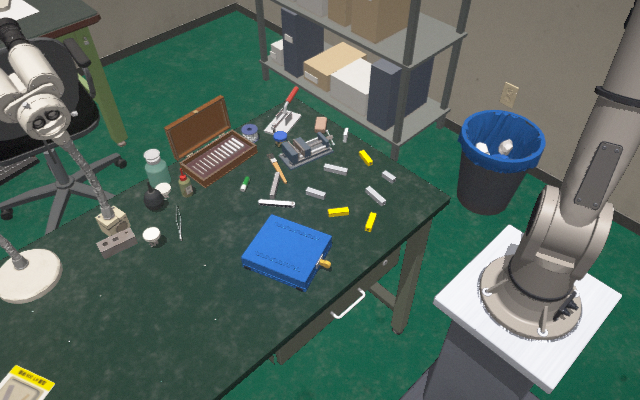

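View pics/top0.png

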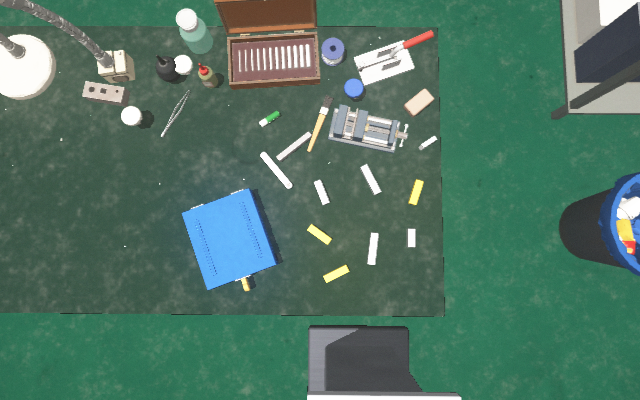

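```bash
cat >> h.py <<'E'
from scipy.optimize import minimize
def box(x,y,yaw,L,W=16,z0=0,H=16):
    c,s=np.cos(yaw),np.sin(yaw)
    return np.array([[x+c*a*L/2-s*b*W/2,y+s*a*L/2+c*b*W/2,z0+h*H] for a in(-1,1) for b in(-1,1) for h in(0,1)])
def hullmask(s,P,k=8):
    m=np.zeros((400,640),np.uint8)
    cv2.fillConvexPoly(m,cv2.convexHull(np.round(proj(s,P)*16).astype(np.int32)),1,shift=4); return m>0
def soft(s,P,box4):
    l,t,w,h=box4;k=6
    p=(proj(s,P)-[l,t]+.5)*k
    m=np.zeros((h*k,w*k),np.uint8)
    cv2.fillConvexPoly(m,cv2.convexHull(np.round(p*16).astype(np.int32)),255,shift=4)
    return cv2.resize(m,(w,h),interpolation=cv2.INTER_AREA)/255.
def bright(img):
    i=img.astype(float); g=i.mean(2); sat=i.max(2)-i.min(2)
    return np.clip((g-60)/90,0,1)*np.clip((90-sat)/40,0,1)
def fitbar(snaps,x,y,yaw,L=None,z0=0,r=16):
    """joint silhouette fit in all snaps, per-snap small shift allowed none"""
    dat=[]
    for s in snaps:
        u,v=proj(s,[x,y,z0+8])[0]; b=(int(u)-r*2//2-8,int(v)-r*2//2-8,2*r+16,2*r+16)
        l,t,w,h=b; dat.append((s,b,bright(s["pixels"])[t:t+h,l:l+w]))
    def f(p):
        P=box(p[0],p[1],p[2]/30,p[3]if L is None else L,z0=z0)
        return sum(((soft(s,P,b)-m)**2).sum() for s,b,m in dat)
    best=None
    for L0 in ([40,54,68] if L is None else [L]):
        for dy in (0,) if yaw is not None else ():
            q=minimize(f,[x,y,yaw*30,L0],method="Nelder-Mead",options=dict(initial_simplex=np.array([[x,y,yaw*30,L0],[x+5,y,yaw*30,L0],[x,y+5,yaw*30,L0],[x,y,yaw*30+5,L0],[x,y,yaw*30,L0+6]]),maxiter=300))
            if best is None or q.fun<best.fun: best=q
    p=best.x; return p[0],p[1],p[2]/30,p[3],best.fun
E
python3 - <<'E'
from h import *
S=viewer.snapshot("scene");T=viewer.snapshot("top")
cv2.imwrite("pics/c1.png",cv2.resize(T["pixels"][100:300,185:445],None,fx=3,fy=3,interpolation=cv2.INTER_CUBIC))
cv2.imwrite("pics/c2.png",cv2.resize(S["pixels"][125:295,235:405],None,fx=3.5,fy=3.5,interpolation=cv2.INTER_CUBIC))
g=bright(T["pixels"]);n,lab,st,ce=cv2.connectedComponentsWithStats((g>.5).astype(np.uint8))
for i in range(1,n):
    if st[i,4]>60 and 250<ce[i][0]<445 and 120<ce[i][1]<300:
        rr=cv2.minAreaRect(np.argwhere(lab==i)[:,::-1].astype(np.float32)); bp=cv2.boxPoints(rr)
        w=np.array([at_z(T,*q,16)[:2] for q in bp]); e=[w[1]-w[0],w[2]-w[1]]; e=max(e,key=np.linalg.norm); yaw=np.arctan2(e[1],e[0])
        c=at_z(T,*ce[i],14); print("cand",np.round(ce[i]),np.round(c[:2]),round(yaw,2),[round(np.linalg.norm(w[k+1]-w[k])) for k in(0,1)])
        if np.linalg.norm(e)<85:
          for nm,ss in(("top",[T]),("scene",[S]),("both",[T,S])): print("   ",nm,np.round(fitbar(ss,c[0],c[1],yaw),2))
E
```

```text
cand [366. 129.] [711.  36.] -1.8 [83, 171]
cand [263. 122.] [725. 261.] -0.85 [23, 18]
    top [ 7.2709e+02  2.6367e+02 -7.0000e-01  1.6850e+01  2.6101e+02]
    scene [7.2724e+02 2.6298e+02 1.8000e-01 7.9600e+00 1.0047e+02]
    both [ 7.2697e+02  2.6348e+02 -5.2000e-01  1.4590e+01  3.6605e+02]
cand [294. 145.] [673. 193.] -0.91 [95, 16]
cand [427. 142.] [681. -97.] -0.97 [46, 13]
    top [683.24 -97.93  -0.88  41.01 300.02]
    scene [ 687.45 -101.7    -0.86   50.78  400.44]
    both [683.69 -97.8   -0.87  42.11 707.52]
cand [276. 171.] [616. 231.] -2.43 [36, 101]
cand [370. 179.] [600.  28.] -2.67 [20, 70]
    top [601.44  27.06  -2.67  69.1  250.9 ]
    scene [602.3   27.6   -2.67  66.75 233.5 ]
    both [601.5   27.31  -2.66  68.82 486.62]
cand [321. 192.] [572. 133.] -2.76 [18, 57]
    top [572.8  132.92  -2.75  54.77 266.71]
    scene [573.74 133.37  -2.75  52.35 119.4 ]
    both [573.08 133.09  -2.75  54.16 388.13]
cand [411. 237.] [475. -58.] 3.12 [19, 40]
    top [476.31 -58.9    3.14  41.7  207.24]
    scene [478.21 -59.18   3.14  36.25 155.89]
    both [476.17 -58.77   3.13  41.09 365.91]
cand [373. 248.] [452.  23.] -0.12 [69, 20]
    top [ 4.5241e+02  2.2550e+01 -1.2000e-01  6.9080e+01  1.8673e+02]
    scene [ 4.5342e+02  2.3110e+01 -1.3000e-01  6.5390e+01  1.2071e+02]
    both [ 4.5242e+02  2.2730e+01 -1.2000e-01  6.8310e+01  3.1059e+02]
```

View pics/c1.png

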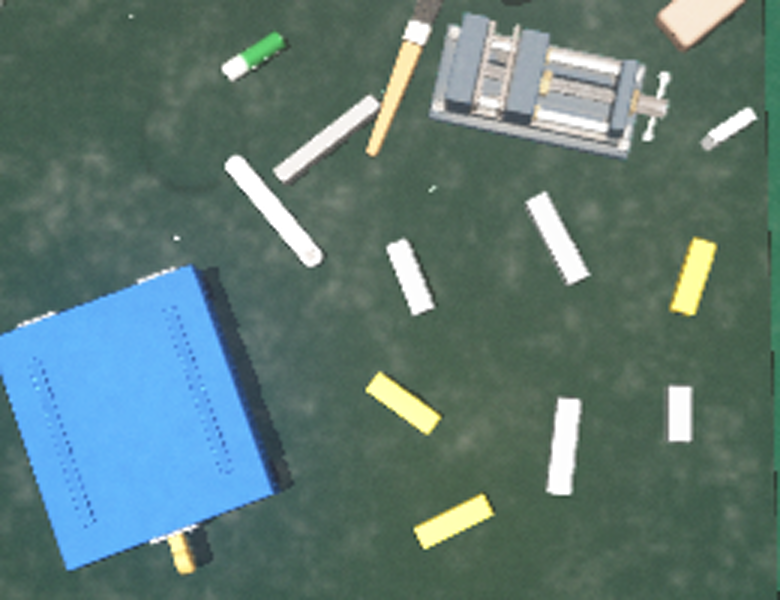

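View pics/c2.png

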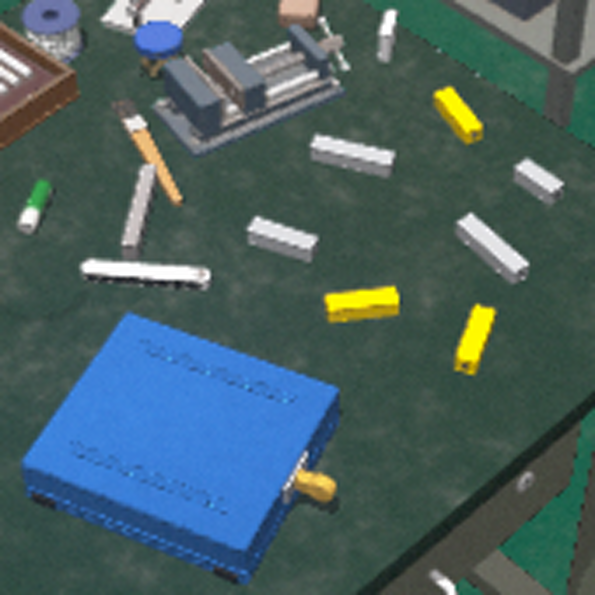

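Run:
```python
from h import *
S=viewer.snapshot("scene");T=viewer.snapshot("top")
def blue(im):
    h=cv2.cvtColor(im,cv2.COLOR_BGR2HSV); return ((h[...,0]>100)&(h[...,0]<125)&(h[...,1]>150)).astype(float)
def fit(ss,p0,W=150,L=170,H=40):
    D=[]
    for s in ss:
        u,v=proj(s,[p0[0],p0[1],20])[0]; b=(int(u)-60,int(v)-65,120,130);D.append((s,b,blue(s["pixels"])[b[1]:b[1]+130,b[0]:b[0]+120]))
    f=lambda p:sum(((soft(s,box(p[0],p[1],p[2]/80,L,W,0,H),b)-m)**2).sum() for s,b,m in D)
    p0=np.array([p0[0],p0[1],p0[2]*80]); q=minimize(f,p0,method="Nelder-Mead",options=dict(initial_simplex=np.vstack([p0,p0+np.eye(3)*8])))
    p=q.x;y=p[2]/80;return np.round([p[0],p[1],y,q.fun],3),np.round([p[0]+85*np.cos(y),p[1]+85*np.sin(y)],1)
for ss in([T],[S],[T,S]):print(fit(ss,(467,323,.35)))
a={}
for l in("lid_hinge","lid_tongue","lid_tongue"):
    A=[d for d in landmark_of("scene",l) if d["centre"][1]>220];B=[d for d in landmark_of("top",l) if d["centre"][1]>190]
    print(l,A[0]["centre"],B[0]["centre"],tri(S,A[0]["centre"],T,B[0]["centre"]))
def brass(im):
    h=cv2.cvtColor(im,cv2.COLOR_BGR2HSV); return ((h[...,0]>12)&(h[...,0]<30)&(h[...,1]>90)&(h[...,2]>60)).astype(np.uint8)
for s,b in((S,(310,250,30,30)),(T,(232,270,30,30))):
    m=brass(s["pixels"][b[1]:b[1]+b[3],b[0]:b[0]+b[2]]);p=np.argwhere(m)[:,::-1]+[b[0],b[1]]
    print(len(p),p.min(0),p.max(0),p.mean(0),at_z(s,*p.mean(0),26))
```

```text
(array([4.70220e+02, 3.24999e+02, 3.67000e-01, 5.02274e+02]), array([549.5, 355.5]))
(array([4.71398e+02, 3.24927e+02, 3.67000e-01, 1.34503e+02]), array([550.7, 355.4]))
(array([4.70761e+02, 3.24948e+02, 3.68000e-01, 6.52768e+02]), array([550.1, 355.5]))
lid_hinge [257.5, 240.9] [219.2, 199.2] (array([553.93700965, 352.74701057,   7.58787279]), np.float64(2.1535856690850106))
lid_tongue [328.1, 267.0] [245.3, 285.7] (array([369.94061618, 287.92270912,  19.06578296]), np.float64(5.632167502595175))
lid_tongue [328.1, 267.0] [245.3, 285.7] (array([369.94061618, 287.92270912,  19.06578296]), np.float64(5.632167502595175))
79 [319 259] [330 268] [324.74683544 263.13924051] [377.73191961 287.57617172  26.        ]
41 [241 278] [249 290] [246.07317073 285.17073171] [373.77980224 286.97780983  26.        ]
```

```bash
cat >> h.py <<'E'
from scipy.spatial.transform import Rotation as Rn
def Rdown(yaw): return Rn.from_matrix([[np.cos(yaw),np.sin(yaw),0],[np.sin(yaw),-np.cos(yaw),0],[0,0,-1]])
def cur():
    s=ctrl.state(); q=s["eef_rot"]; return s["ee_pos"],Rn.from_quat(np.r_[q[1:],q[0]]),s
def rows(poses,p,R,pad=0):
    """print calls of 5 rows for absolute poses (pos,Rot), starting at commanded p,R"""
    poses=list(poses)+[poses[-1]]*pad
    while len(poses)%5: poses.append(poses[-1])
    for k in range(0,len(poses),5):
        out=[]
        for q,Q in poses[k:k+5]:
            d=np.round(R.inv().apply(q-p)/25,2); w=np.round((R.inv()*Q).as_rotvec()/np.radians(6),2)
            out.append("{"+",".join(f'"{n}":{v+0:g}' for n,v in zip("x y z wx wy wz".split(),np.r_[d,w]) if v or n in"xyz")+"}")
        print("["+",".join(out)+"]")
        p,R=p+R.apply(d*25),R*Rn.from_rotvec(w*np.radians(6))
def path(wps,step=38,rstep=6.5):
    """wps: list of (x,y,z,yaw[,step]); interpolate from the current pose"""
    p,R,s=cur(); P,Q=p,R; out=[]
    for w in wps:
        q=np.array(w[:3],float); T=Rdown(w[3]); st=w[4] if len(w)>4 else step
        dr=(Q.inv()*T).as_rotvec(); n=max(1,int(np.ceil(np.linalg.norm(q-P)/st-.02)),int(np.ceil(np.degrees(np.linalg.norm(dr))/rstep-.02)))
        out+=[(P+(q-P)*i/n,Q*Rn.from_rotvec(dr*i/n)) for i in range(1,n+1)]; P,Q=q,T
    return out,p,R
def go(wps,pad=0,**k): o,p,R=path(wps,**k); rows(o,p,R,pad)
H=np.array([550.1,355.5]);CY=.368;ux=np.array([np.cos(CY),np.sin(CY)]);uy=np.array([-ux[1],ux[0]])
def case(a,b=0): return H+ux*a+uy*b   # a along case x from hinge (negative to front)
E
python3 - <<'E'
from h import *
t=case(-194)
print(t)
go([(373,-444,240,.3),(510,-190,240,.3),(500,92,200,.33),(*t,130,CY),(*t,70,CY)],pad=1)
E
```

```text
[369.08855    285.70848927]
[{"x":1.21,"y":-0.61,"z":-0.04,"wz":-0.04},{"x":2.41,"y":-1.23,"z":-0.09,"wz":-0.07},{"x":3.62,"y":-1.84,"z":-0.13,"wz":-0.11},{"x":4.82,"y":-2.45,"z":-0.17,"wz":-0.14},{"x":6.03,"y":-3.07,"z":-0.22,"wz":-0.18}]
[{"x":1.22,"y":-0.59,"z":-0.04,"wz":-0.04},{"x":2.43,"y":-1.18,"z":-0.08,"wz":-0.07},{"x":3.65,"y":-1.77,"z":-0.13,"wz":-0.11},{"x":4.67,"y":-2.79,"z":-0.13,"wz":-0.11},{"x":5.69,"y":-3.81,"z":-0.13,"wz":-0.11}]
[{"x":1.03,"y":-1.01,"z":0},{"x":2.06,"y":-2.02,"z":0},{"x":3.09,"y":-3.03,"z":0},{"x":4.12,"y":-4.05,"z":0},{"x":5.15,"y":-5.06,"z":0}]
[{"x":1.03,"y":-1.01,"z":0},{"x":1.39,"y":-2.37,"z":0.2,"wz":-0.03},{"x":1.76,"y":-3.73,"z":0.4,"wz":-0.07},{"x":2.13,"y":-5.09,"z":0.6,"wz":-0.1},{"x":2.5,"y":-6.45,"z":0.8,"wz":-0.14}]
[{"x":0.39,"y":-1.36,"z":0.2,"wz":-0.04},{"x":0.78,"y":-2.72,"z":0.4,"wz":-0.07},{"x":1.17,"y":-4.07,"z":0.6,"wz":-0.11},{"x":1.56,"y":-5.43,"z":0.8,"wz":-0.14},{"x":1.19,"y":-6.71,"z":1.2,"wz":-0.2}]
[{"x":-0.34,"y":-1.29,"z":0.4,"wz":-0.05},{"x":-0.68,"y":-2.59,"z":0.8,"wz":-0.1},{"x":-1.02,"y":-3.88,"z":1.2,"wz":-0.15},{"x":-1.36,"y":-5.17,"z":1.6,"wz":-0.2},{"x":-1.71,"y":-6.46,"z":2,"wz":-0.25}]
[{"x":-0.3,"y":-1.3,"z":0.4,"wz":-0.06},{"x":-0.3,"y":-1.3,"z":1.6,"wz":-0.06},{"x":-0.3,"y":-1.3,"z":2.8,"wz":-0.06},{"x":-0.3,"y":-1.3,"z":2.8,"wz":-0.06},{"x":-0.3,"y":-1.3,"z":2.8,"wz":-0.06}]
```

Emit:
send_rows(
  series=[
    {"x":1.21,"y":-0.61,"z":-0.04,"wz":-0.04},
    {"x":2.41,"y":-1.23,"z":-0.09,"wz":-0.07},
    {"x":3.62,"y":-1.84,"z":-0.13,"wz":-0.11},
    {"x":4.82,"y":-2.45,"z":-0.17,"wz":-0.14},
    {"x":6.03,"y":-3.07,"z":-0.22,"wz":-0.18},
  ],
  grip=0,
)

```text
invalid input at $.series[0]: expected keys x, y, z, wx, wy, wz
```

Emit:
send_rows(
  series=[
    {"x":1.22,"y":-0.59,"z":-0.04,"wz":-0.04},
    {"x":2.43,"y":-1.18,"z":-0.08,"wz":-0.07},
    {"x":3.65,"y":-1.77,"z":-0.13,"wz":-0.11},
    {"x":4.67,"y":-2.79,"z":-0.13,"wz":-0.11},
    {"x":5.69,"y":-3.81,"z":-0.13,"wz":-0.11},
  ],
)

```text
invalid input at $.series[0]: expected keys x, y, z, wx, wy, wz
```

Emit:
send_rows(
  series=[
    {"x":1.03,"y":-1.01,"z":0},
    {"x":2.06,"y":-2.02,"z":0},
    {"x":3.09,"y":-3.03,"z":0},
    {"x":4.12,"y":-4.05,"z":0},
    {"x":5.15,"y":-5.06,"z":0},
  ],
)

```text
invalid input at $.series[0]: expected keys x, y, z, wx, wy, wz
```

Emit:
send_rows(
  series=[
    {"x":1.03,"y":-1.01,"z":0},
    {"x":1.39,"y":-2.37,"z":0.2,"wz":-0.03},
    {"x":1.76,"y":-3.73,"z":0.4,"wz":-0.07},
    {"x":2.13,"y":-5.09,"z":0.6,"wz":-0.1},
    {"x":2.5,"y":-6.45,"z":0.8,"wz":-0.14},
  ],
)

```text
invalid input at $.series[0]: expected keys x, y, z, wx, wy, wz
```

Emit:
send_rows(
  series=[
    {"x":0.39,"y":-1.36,"z":0.2,"wz":-0.04},
    {"x":0.78,"y":-2.72,"z":0.4,"wz":-0.07},
    {"x":1.17,"y":-4.07,"z":0.6,"wz":-0.11},
    {"x":1.56,"y":-5.43,"z":0.8,"wz":-0.14},
    {"x":1.19,"y":-6.71,"z":1.2,"wz":-0.2},
  ],
)

```text
invalid input at $.series[0]: expected keys x, y, z, wx, wy, wz
```

Emit:
send_rows(
  series=[
    {"x":-0.34,"y":-1.29,"z":0.4,"wz":-0.05},
    {"x":-0.68,"y":-2.59,"z":0.8,"wz":-0.1},
    {"x":-1.02,"y":-3.88,"z":1.2,"wz":-0.15},
    {"x":-1.36,"y":-5.17,"z":1.6,"wz":-0.2},
    {"x":-1.71,"y":-6.46,"z":2,"wz":-0.25},
  ],
)

```text
invalid input at $.series[0]: expected keys x, y, z, wx, wy, wz
```

Emit:
send_rows(
  series=[
    {"x":-0.3,"y":-1.3,"z":0.4,"wz":-0.06},
    {"x":-0.3,"y":-1.3,"z":1.6,"wz":-0.06},
    {"x":-0.3,"y":-1.3,"z":2.8,"wz":-0.06},
    {"x":-0.3,"y":-1.3,"z":2.8,"wz":-0.06},
    {"x":-0.3,"y":-1.3,"z":2.8,"wz":-0.06},
  ],
)

```text
invalid input at $.series[0]: expected keys x, y, z, wx, wy, wz
```

Emit:
send_rows(
  series=[
    {"x":1.21,"y":-0.61,"z":-0.04,"wx":0,"wy":0,"wz":-0.04},
    {"x":2.41,"y":-1.23,"z":-0.09,"wx":0,"wy":0,"wz":-0.07},
    {"x":3.62,"y":-1.84,"z":-0.13,"wx":0,"wy":0,"wz":-0.11},
    {"x":4.82,"y":-2.45,"z":-0.17,"wx":0,"wy":0,"wz":-0.14},
    {"x":6.03,"y":-3.07,"z":-0.22,"wx":0,"wy":0,"wz":-0.18},
  ],
  grip=0,
)

```text
time: 1.97
ee_pos: [299.1, -511.2, 237.0]
eef_rot: [0.0, 0.99, 0.144, 0.0]
contact_force: [0.6, -0.4, 0.3]
width: 0.497
```

Emit:
send_rows(
  series=[
    {"x":1.22,"y":-0.59,"z":-0.04,"wx":0,"wy":0,"wz":-0.04},
    {"x":2.43,"y":-1.18,"z":-0.08,"wx":0,"wy":0,"wz":-0.07},
    {"x":3.65,"y":-1.77,"z":-0.13,"wx":0,"wy":0,"wz":-0.11},
    {"x":4.67,"y":-2.79,"z":-0.13,"wx":0,"wy":0,"wz":-0.11},
    {"x":5.69,"y":-3.81,"z":-0.13,"wx":0,"wy":0,"wz":-0.11},
  ],
)

```text
time: 2.38
ee_pos: [408.5, -379.3, 240.2]
eef_rot: [0.0, 0.989, 0.15, 0.0]
contact_force: [0.6, 0.3, -1.1]
width: 0.501
```

Emit:
send_rows(
  series=[
    {"x":1.03,"y":-1.01,"z":0,"wx":0,"wy":0,"wz":0},
    {"x":2.06,"y":-2.02,"z":0,"wx":0,"wy":0,"wz":0},
    {"x":3.09,"y":-3.03,"z":0,"wx":0,"wy":0,"wz":0},
    {"x":4.12,"y":-4.05,"z":0,"wx":0,"wy":0,"wz":0},
    {"x":5.15,"y":-5.06,"z":0,"wx":0,"wy":0,"wz":0},
  ],
)

```text
time: 2.8
ee_pos: [493.5, -220.0, 240.4]
eef_rot: [0.0, 0.989, 0.149, 0.0]
contact_force: [-0.6, -0.3, 0.4]
width: 0.499
```

Emit:
send_rows(
  series=[
    {"x":1.03,"y":-1.01,"z":0,"wx":0,"wy":0,"wz":0},
    {"x":1.39,"y":-2.37,"z":0.2,"wx":0,"wy":0,"wz":-0.03},
    {"x":1.76,"y":-3.73,"z":0.4,"wx":0,"wy":0,"wz":-0.07},
    {"x":2.13,"y":-5.09,"z":0.6,"wx":0,"wy":0,"wz":-0.1},
    {"x":2.5,"y":-6.45,"z":0.8,"wx":0,"wy":0,"wz":-0.14},
  ],
)

```text
time: 3.22
ee_pos: [504.8, -47.5, 220.0]
eef_rot: [0.0, 0.988, 0.157, 0.0]
contact_force: [0.4, -0.2, -0.6]
width: 0.499
```

Emit:
send_rows(
  series=[
    {"x":0.39,"y":-1.36,"z":0.2,"wx":0,"wy":0,"wz":-0.04},
    {"x":0.78,"y":-2.72,"z":0.4,"wx":0,"wy":0,"wz":-0.07},
    {"x":1.17,"y":-4.07,"z":0.6,"wx":0,"wy":0,"wz":-0.11},
    {"x":1.56,"y":-5.43,"z":0.8,"wx":0,"wy":0,"wz":-0.14},
    {"x":1.19,"y":-6.71,"z":1.2,"wx":0,"wy":0,"wz":-0.2},
  ],
)

```text
time: 3.63
ee_pos: [484.0, 123.2, 191.2]
eef_rot: [-0.001, 0.986, 0.168, 0.003]
contact_force: [0.1, 0.9, 0.8]
width: 0.498
```

Emit:
send_rows(
  series=[
    {"x":-0.34,"y":-1.29,"z":0.4,"wx":0,"wy":0,"wz":-0.05},
    {"x":-0.68,"y":-2.59,"z":0.8,"wx":0,"wy":0,"wz":-0.1},
    {"x":-1.02,"y":-3.88,"z":1.2,"wx":0,"wy":0,"wz":-0.15},
    {"x":-1.36,"y":-5.17,"z":1.6,"wx":0,"wy":0,"wz":-0.2},
    {"x":-1.71,"y":-6.46,"z":2,"wx":0,"wy":0,"wz":-0.25},
  ],
)

```text
time: 4.05
ee_pos: [386.9, 259.1, 139.9]
eef_rot: [0.0, 0.984, 0.18, 0.001]
contact_force: [0.8, -0.1, -0.5]
width: 0.501
```

Emit:
send_rows(
  series=[
    {"x":-0.3,"y":-1.3,"z":0.4,"wx":0,"wy":0,"wz":-0.06},
    {"x":-0.3,"y":-1.3,"z":1.6,"wx":0,"wy":0,"wz":-0.06},
    {"x":-0.3,"y":-1.3,"z":2.8,"wx":0,"wy":0,"wz":-0.06},
    {"x":-0.3,"y":-1.3,"z":2.8,"wx":0,"wy":0,"wz":-0.06},
    {"x":-0.3,"y":-1.3,"z":2.8,"wx":0,"wy":0,"wz":-0.06},
  ],
)

```text
time: 4.47
ee_pos: [368.3, 285.0, 69.3]
eef_rot: [0.001, 0.983, 0.183, -0.002]
contact_force: [0.0, 0.6, 0.8]
width: 0.496
```

Emit:
send_rows(
  series=[
    {"x":0.04,"y":0,"z":0.8,"wx":0,"wy":0,"wz":0},
    {"x":0.04,"y":0,"z":1.6,"wx":0,"wy":0,"wz":0},
    {"x":0.04,"y":0,"z":2.28,"wx":0,"wy":0,"wz":0},
    {"x":0.04,"y":0,"z":2.28,"wx":0,"wy":0,"wz":0},
    {"x":0.04,"y":0,"z":2.28,"wx":0,"wy":0,"wz":0},
  ],
)

```text
time: 4.88
ee_pos: [371.1, 286.3, 14.2]
eef_rot: [-0.0, 0.983, 0.183, 0.001]
contact_force: [0.1, 0.2, 1.3]
width: 0.501
```

Emit:
send_rows(
  series=[
    {"x":0,"y":0,"z":0,"wx":0,"wy":0,"wz":0},
    {"x":0,"y":0,"z":0,"wx":0,"wy":0,"wz":0},
    {"x":0,"y":0,"z":0,"wx":0,"wy":0,"wz":0},
    {"x":0,"y":0,"z":0,"wx":0,"wy":0,"wz":0},
    {"x":0,"y":0,"z":0,"wx":0,"wy":0,"wz":0},
  ],
  grip=1,
)

```text
time: 5.3
ee_pos: [371.4, 286.3, 13.8]
eef_rot: [-0.0, 0.983, 0.183, 0.001]
contact_force: [2.2, -0.7, 0.5]
width: 0.102
```

Emit:
send_rows(
  series=[
    {"x":0,"y":0,"z":0,"wx":0,"wy":0,"wz":0},
    {"x":0,"y":0,"z":0,"wx":0,"wy":0,"wz":0},
    {"x":0,"y":0,"z":0,"wx":0,"wy":0,"wz":0},
    {"x":0,"y":0,"z":0,"wx":0,"wy":0,"wz":0},
    {"x":0,"y":0,"z":0,"wx":0,"wy":0,"wz":0},
  ],
)

```text
time: 5.72
ee_pos: [371.4, 286.3, 13.7]
eef_rot: [0.0, 0.983, 0.183, 0.001]
contact_force: [2.4, -2.3, 6.0]
width: 0.102
```

Run:
```python
from h import *
p,R,s=cur(); print(p)
f=-(p[:2]-H)@ux; g=p[2]+19-13; r=np.hypot(f,g);a0=np.arctan2(g,f); print(f,g)
T=[.05]+list(np.arange(.15,1.8,.1))
rows([(np.r_[p[:2]+ux*(f-r*np.cos(a0+t)),p[2]+r*np.sin(a0+t)-g],R) for t in T],p,R,pad=2)
```

```text
[371.37595833 286.25265587  13.68845366]
191.66997264275997 19.688453659695824
[{"x":0.05,"y":0,"z":-0.38},{"x":0.21,"y":0,"z":-1.14},{"x":0.44,"y":0,"z":-1.87},{"x":0.74,"y":0,"z":-2.58},{"x":1.11,"y":0,"z":-3.25}]
[{"x":0.44,"y":0,"z":-0.64},{"x":0.94,"y":0,"z":-1.23},{"x":1.49,"y":0,"z":-1.76},{"x":2.1,"y":0,"z":-2.24},{"x":2.75,"y":0,"z":-2.65}]
[{"x":0.69,"y":0,"z":-0.35},{"x":1.41,"y":0,"z":-0.62},{"x":2.15,"y":0,"z":-0.82},{"x":2.91,"y":0,"z":-0.95},{"x":3.68,"y":0,"z":-1}]
[{"x":0.77,"y":0,"z":0.02},{"x":1.53,"y":0,"z":0.13},{"x":2.28,"y":0,"z":0.3},{"x":2.28,"y":0,"z":0.3},{"x":2.28,"y":0,"z":0.3}]
```

Emit:
send_rows(
  series=[
    {"x":0.05,"y":0,"z":-0.38,"wx":0,"wy":0,"wz":0},
    {"x":0.21,"y":0,"z":-1.14,"wx":0,"wy":0,"wz":0},
    {"x":0.44,"y":0,"z":-1.87,"wx":0,"wy":0,"wz":0},
    {"x":0.74,"y":0,"z":-2.58,"wx":0,"wy":0,"wz":0},
    {"x":1.11,"y":0,"z":-3.25,"wx":0,"wy":0,"wz":0},
  ],
)

```text
time: 6.13
ee_pos: [394.7, 295.1, 93.8]
eef_rot: [0.001, 0.983, 0.183, -0.002]
contact_force: [3.8, 0.4, -8.4]
width: 0.103
```

Emit:
send_rows(
  series=[
    {"x":0.44,"y":0,"z":-0.64,"wx":0,"wy":0,"wz":0},
    {"x":0.94,"y":0,"z":-1.23,"wx":0,"wy":0,"wz":0},
    {"x":1.49,"y":0,"z":-1.76,"wx":0,"wy":0,"wz":0},
    {"x":2.1,"y":0,"z":-2.24,"wx":0,"wy":0,"wz":0},
    {"x":2.75,"y":0,"z":-2.65,"wx":0,"wy":0,"wz":0},
  ],
)

```text
time: 6.55
ee_pos: [456.0, 318.6, 159.1]
eef_rot: [0.002, 0.983, 0.183, -0.005]
contact_force: [-4.1, -3.3, -1.8]
width: 0.103
```

Emit:
send_rows(
  series=[
    {"x":0.69,"y":0,"z":-0.35,"wx":0,"wy":0,"wz":0},
    {"x":1.41,"y":0,"z":-0.62,"wx":0,"wy":0,"wz":0},
    {"x":2.15,"y":0,"z":-0.82,"wx":0,"wy":0,"wz":0},
    {"x":2.91,"y":0,"z":-0.95,"wx":0,"wy":0,"wz":0},
    {"x":3.68,"y":0,"z":-1,"wx":0,"wy":0,"wz":0},
  ],
)

```text
time: 6.97
ee_pos: [544.5, 352.5, 186.5]
eef_rot: [0.002, 0.983, 0.183, -0.003]
contact_force: [-2.0, -4.8, 1.3]
width: 0.106
```

Emit:
send_rows(
  series=[
    {"x":0.77,"y":0,"z":0.02,"wx":0,"wy":0,"wz":0},
    {"x":1.53,"y":0,"z":0.13,"wx":0,"wy":0,"wz":0},
    {"x":2.28,"y":0,"z":0.3,"wx":0,"wy":0,"wz":0},
    {"x":2.28,"y":0,"z":0.3,"wx":0,"wy":0,"wz":0},
    {"x":2.28,"y":0,"z":0.3,"wx":0,"wy":0,"wz":0},
  ],
)

```text
time: 7.38
ee_pos: [601.0, 374.1, 178.5]
eef_rot: [0.0, 0.983, 0.182, 0.001]
contact_force: [3.4, -2.9, 4.8]
width: 0.102
```

Emit:
send_rows(
  series=[
    {"x":0,"y":0,"z":0,"wx":0,"wy":0,"wz":0},
    {"x":0,"y":0,"z":0,"wx":0,"wy":0,"wz":0},
    {"x":0,"y":0,"z":0,"wx":0,"wy":0,"wz":0},
    {"x":0,"y":0,"z":0,"wx":0,"wy":0,"wz":0},
    {"x":0,"y":0,"z":0,"wx":0,"wy":0,"wz":0},
  ],
  grip=0,
)

```text
time: 7.8
ee_pos: [598.2, 374.6, 177.3]
eef_rot: [0.0, 0.983, 0.184, -0.001]
contact_force: [-0.0, 0.7, -0.1]
width: 0.499
```

Run:
```python
from h import *
go([(598.2,374.6,265,CY),(601.5,27.3,150,.48)],pad=1)
```

```text
[{"x":0,"y":0,"z":-1.17,"wy":0.01},{"x":0,"y":0,"z":-2.34,"wy":0.01,"wz":0.01},{"x":0,"y":0,"z":-3.51,"wy":0.02,"wz":0.01},{"x":-0.49,"y":1.3,"z":-3.05,"wy":0.02,"wz":-0.1},{"x":-0.98,"y":2.6,"z":-2.59,"wy":0.02,"wz":-0.2}]
[{"x":-0.52,"y":1.29,"z":0.46,"wz":-0.11},{"x":-1.03,"y":2.58,"z":0.92,"wz":-0.22},{"x":-1.55,"y":3.87,"z":1.38,"wz":-0.32},{"x":-2.07,"y":5.16,"z":1.84,"wz":-0.43},{"x":-2.58,"y":6.45,"z":2.3,"wz":-0.54}]
[{"x":-0.59,"y":1.26,"z":0.46,"wz":-0.1},{"x":-1.18,"y":2.52,"z":0.92,"wz":-0.21},{"x":-1.77,"y":3.78,"z":1.38,"wz":-0.32},{"x":-1.77,"y":3.78,"z":1.38,"wz":-0.32},{"x":-1.77,"y":3.78,"z":1.38,"wz":-0.32}]
```

Emit:
send_rows(
  series=[
    {"x":0,"y":0,"z":-1.17,"wx":0,"wy":0.01,"wz":0},
    {"x":0,"y":0,"z":-2.34,"wx":0,"wy":0.01,"wz":0.01},
    {"x":0,"y":0,"z":-3.51,"wx":0,"wy":0.02,"wz":0.01},
    {"x":-0.49,"y":1.3,"z":-3.05,"wx":0,"wy":0.02,"wz":-0.1},
    {"x":-0.98,"y":2.6,"z":-2.59,"wx":0,"wy":0.02,"wz":-0.2},
  ],
)

```text
time: 8.22
ee_pos: [599.3, 308.8, 245.7]
eef_rot: [-0.002, 0.98, 0.197, 0.004]
contact_force: [0.7, 0.0, -0.5]
width: 0.5
```

Emit:
send_rows(
  series=[
    {"x":-0.52,"y":1.29,"z":0.46,"wx":0,"wy":0,"wz":-0.11},
    {"x":-1.03,"y":2.58,"z":0.92,"wx":0,"wy":0,"wz":-0.22},
    {"x":-1.55,"y":3.87,"z":1.38,"wx":0,"wy":0,"wz":-0.32},
    {"x":-2.07,"y":5.16,"z":1.84,"wx":0,"wy":0,"wz":-0.43},
    {"x":-2.58,"y":6.45,"z":2.3,"wx":0,"wy":0,"wz":-0.54},
  ],
)

```text
time: 8.63
ee_pos: [600.4, 129.6, 184.2]
eef_rot: [-0.0, 0.975, 0.222, 0.0]
contact_force: [1.8, -0.7, 0.3]
width: 0.502
```

Emit:
send_rows(
  series=[
    {"x":-0.59,"y":1.26,"z":0.46,"wx":0,"wy":0,"wz":-0.1},
    {"x":-1.18,"y":2.52,"z":0.92,"wx":0,"wy":0,"wz":-0.21},
    {"x":-1.77,"y":3.78,"z":1.38,"wx":0,"wy":0,"wz":-0.32},
    {"x":-1.77,"y":3.78,"z":1.38,"wx":0,"wy":0,"wz":-0.32},
    {"x":-1.77,"y":3.78,"z":1.38,"wx":0,"wy":0,"wz":-0.32},
  ],
)

```text
time: 9.05
ee_pos: [601.1, 23.5, 149.1]
eef_rot: [0.0, 0.972, 0.235, -0.001]
contact_force: [-0.8, 0.2, -0.5]
width: 0.5
```

Run:
```python
from h import *
print(cur()[0])
S=viewer.snapshot("scene");T=viewer.snapshot("top")
a=cv2.resize(T["pixels"][170:300,170:310],None,fx=3.9,fy=3.9,interpolation=cv2.INTER_CUBIC)
b=cv2.resize(S["pixels"][150:300,225:345],None,fx=3.4,fy=3.4,interpolation=cv2.INTER_CUBIC)
h=510;im=np.hstack([cv2.resize(a,(440,h)),cv2.resize(b,(350,h))])[:, :800]
cv2.imwrite("pics/c3.png",im)
def yel(i):
    h=cv2.cvtColor(i,cv2.COLOR_BGR2HSV); return ((h[...,0]>18)&(h[...,0]<38)&(h[...,1]>110)&(h[...,2]>60)).astype(np.uint8)
for nm,s in(("T",T),("S",S)):
    m=yel(s["pixels"]);n,lab,st,ce=cv2.connectedComponentsWithStats(m)
    for i in range(1,n):
        w=at_z(s,*ce[i],7)
        if st[i,4]>25 and np.linalg.norm(w[:2]-case(-85))<110:
            d=w[:2]-H; pts=np.array([at_z(s,*q[::-1],7)[:2]-H for q in np.argwhere(lab==i)]);q=np.c_[pts@ux,pts@uy]
            print(nm,st[i,4],np.round(ce[i]),"case a,b",round(d@ux,1),round(d@uy,1),"ext",np.round(np.ptp(q,axis=0)+2))
    for l in("pockets_short","pockets_middle","pockets_long","lid_tongue"):
        for d in landmark_of("top" if nm=="T" else "scene",l): w=at_z(s,*d["centre"],7)[:2]-H; print(nm,l,round(d["conf"],2),np.round(d["centre"]),np.round([w@ux,w@uy]))
```

```text
[601.08590382  23.47750606 149.0663735 ]
T 90 [244. 214.] case a,b -44.8 -44.0 ext [63. 25.]
T 71 [224. 221.] case a,b -44.9 1.9 ext [49. 24.]
T 110 [204. 228.] case a,b -43.3 48.5 ext [76. 24.]
T 28 [262. 246.] case a,b -122.8 -56.3 ext [59.  4.]
T 43 [253. 249.] case a,b -124.1 -36.4 ext [63.  7.]
T 37 [222. 263.] case a,b -127.0 36.2 ext [74.  5.]
T 33 [233. 258.] case a,b -125.1 9.7 ext [48.  7.]
T 55 [213. 265.] case a,b -124.3 55.7 ext [77.  8.]
T pockets_short 0.68 [232. 237.] [-82.  -2.]
T pockets_middle 0.66 [256. 230.] [-88. -56.]
T pockets_middle 0.48 [372. 246.] [-207. -275.]
T pockets_long 0.85 [213. 250.] [-94.  45.]
T lid_tongue 0.82 [182. 166.] [101.  50.]
S 166 [282. 235.] case a,b -45.7 -48.1 ext [63. 24.]
S 175 [310. 245.] case a,b -123.4 -47.9 ext [64. 24.]
S 137 [273. 248.] case a,b -45.2 -1.9 ext [50. 24.]
S 145 [302. 259.] case a,b -123.0 -1.9 ext [50. 24.]
S 484 [279. 268.] case a,b -86.3 44.3 ext [155.  24.]
S pockets_short 0.64 [288. 252.] [-85.  -7.]
S pockets_middle 0.76 [294. 244.] [-86. -34.]
S pockets_long 0.63 [277. 266.] [-79.  43.]
S lid_tongue 0.92 [234. 184.] [ 161. -150.]
S lid_tongue 0.43 [314. 195.] [ -58. -206.]
```

View pics/c3.png

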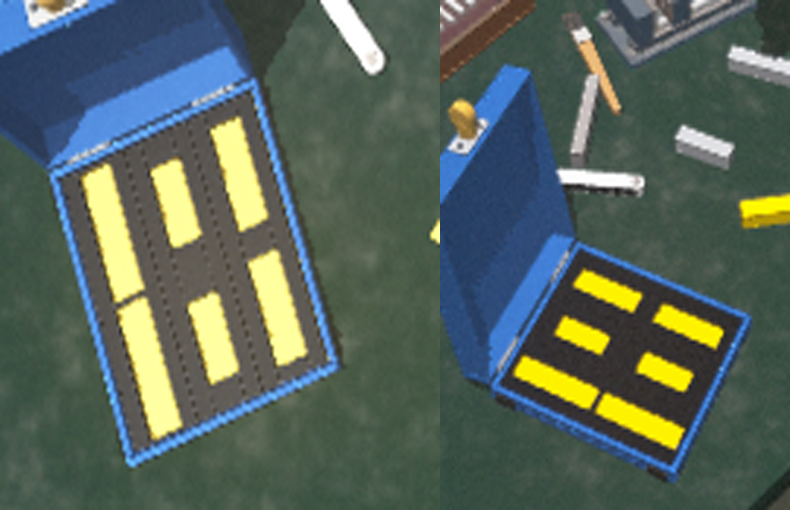

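Run:
```python
from h import *
S=viewer.snapshot("scene"); print(cur()[0],cur()[1].as_matrix()[:,0])
print(np.round(fitbar([S],602,27.5,.48,L=68),2))
go([(601.7,27.3,60,.48),(601.7,27.3,7,.48,20)],pad=2)
```

```text
[602.2643951   27.53677934 150.69004886] [0.8869996  0.46176472 0.00224786]
[6.0193e+02 2.7800e+01 4.7000e-01 6.9480e+01 2.2716e+02]
[{"x":-0.01,"y":0,"z":1.21,"wy":-0.01},{"x":-0.02,"y":0,"z":2.42,"wy":-0.01},{"x":-0.03,"y":0,"z":3.63,"wy":-0.02},{"x":-0.03,"y":0,"z":4.33,"wy":-0.02},{"x":-0.04,"y":0,"z":5.04,"wy":-0.02}]
[{"x":0,"y":0,"z":0.71},{"x":0,"y":0,"z":0.71},{"x":0,"y":0,"z":0.71},{"x":0,"y":0,"z":0.71},{"x":0,"y":0,"z":0.71}]
```

Emit:
send_rows(
  series=[
    {"x":-0.01,"y":0,"z":1.21,"wx":0,"wy":-0.01,"wz":0},
    {"x":-0.02,"y":0,"z":2.42,"wx":0,"wy":-0.01,"wz":0},
    {"x":-0.03,"y":0,"z":3.63,"wx":0,"wy":-0.02,"wz":0},
    {"x":-0.03,"y":0,"z":4.33,"wx":0,"wy":-0.02,"wz":0},
    {"x":-0.04,"y":0,"z":5.04,"wx":0,"wy":-0.02,"wz":0},
  ],
)

```text
time: 10.02
ee_pos: [600.8, 26.6, 22.9]
eef_rot: [-0.0, 0.971, 0.237, -0.001]
contact_force: [-0.3, -0.4, 0.4]
width: 0.5
```

Emit:
send_rows(
  series=[
    {"x":0,"y":0,"z":0.7,"wx":0,"wy":0,"wz":0},
    {"x":0,"y":0,"z":0.7,"wx":0,"wy":0,"wz":0},
    {"x":0,"y":0,"z":0.7,"wx":0,"wy":0,"wz":0},
    {"x":0,"y":0,"z":0.7,"wx":0,"wy":0,"wz":0},
    {"x":0,"y":0,"z":0.7,"wx":0,"wy":0,"wz":0},
  ],
)

```text
time: 10.43
ee_pos: [602.8, 26.9, 8.6]
eef_rot: [0.0, 0.971, 0.237, 0.001]
contact_force: [0.2, -1.3, -0.1]
width: 0.504
```

Emit:
send_rows(
  series=[
    {"x":0,"y":0,"z":0,"wx":0,"wy":0,"wz":0},
    {"x":0,"y":0,"z":0,"wx":0,"wy":0,"wz":0},
    {"x":0,"y":0,"z":0,"wx":0,"wy":0,"wz":0},
    {"x":0,"y":0,"z":0,"wx":0,"wy":0,"wz":0},
    {"x":0,"y":0,"z":0,"wx":0,"wy":0,"wz":0},
  ],
  grip=1,
)

```text
time: 10.85
ee_pos: [602.3, 26.8, 8.3]
eef_rot: [0.0, 0.971, 0.237, 0.001]
contact_force: [-0.7, 0.2, 6.1]
width: 0.161
```

Emit:
send_rows(
  series=[
    {"x":0,"y":0,"z":0,"wx":0,"wy":0,"wz":0},
    {"x":0,"y":0,"z":0,"wx":0,"wy":0,"wz":0},
    {"x":0,"y":0,"z":0,"wx":0,"wy":0,"wz":0},
    {"x":0,"y":0,"z":0,"wx":0,"wy":0,"wz":0},
    {"x":0,"y":0,"z":0,"wx":0,"wy":0,"wz":0},
  ],
)

```text
time: 11.27
ee_pos: [602.3, 26.8, 8.3]
eef_rot: [0.0, 0.971, 0.237, 0.001]
contact_force: [-1.2, -0.8, 7.0]
width: 0.162
```

```bash
cat >> h.py <<'E'
def place(a,b,zr=15,pick=None):
    """from holding at the bench: lift, carry over pocket (a,b), lower; print rows"""
    p,R,s=cur(); t=case(a,b); print(np.round(p,1),round(s["width"],3),"target",np.round(t,1))
    go([(p[0],p[1],70,np.arctan2(R.as_matrix()[1,0],R.as_matrix()[0,0])),(*t,75,CY),(*t,40,CY,20)],pad=3)
E
python3 - <<'E'
from h import *
place(-45.2,46)
E
```

```text
[602.3  26.8   8.3] 0.162 target [491.4 382.2]
[{"x":0,"y":0,"z":-1.23,"wx":0.01,"wy":-0.01},{"x":0,"y":0,"z":-2.47,"wx":0.01,"wy":-0.01},{"x":0.26,"y":-1.46,"z":-2.49,"wx":0.01,"wy":-0.01,"wz":0.11},{"x":0.53,"y":-2.93,"z":-2.51,"wx":0.01,"wy":-0.01,"wz":0.21},{"x":0.79,"y":-4.4,"z":-2.53,"wx":0.01,"wy":-0.01,"wz":0.32}]
[{"x":0.21,"y":-1.47,"z":-0.02,"wz":0.1},{"x":0.42,"y":-2.94,"z":-0.04,"wz":0.21},{"x":0.64,"y":-4.42,"z":-0.06,"wz":0.32},{"x":0.85,"y":-5.89,"z":-0.08,"wz":0.42},{"x":1.06,"y":-7.36,"z":-0.1,"wz":0.53}]
[{"x":0.13,"y":-1.49,"z":-0.02,"wz":0.11},{"x":0.26,"y":-2.97,"z":-0.04,"wz":0.21},{"x":0.26,"y":-2.97,"z":0.66,"wz":0.21},{"x":0.26,"y":-2.97,"z":1.36,"wz":0.21},{"x":0.26,"y":-2.97,"z":1.36,"wz":0.21}]
[{"x":0,"y":0,"z":0},{"x":0,"y":0,"z":0},{"x":0,"y":0,"z":0},{"x":0,"y":0,"z":0},{"x":0,"y":0,"z":0}]
```

Emit:
send_rows(
  series=[
    {"x":0,"y":0,"z":-1.23,"wx":0.01,"wy":-0.01,"wz":0},
    {"x":0,"y":0,"z":-2.47,"wx":0.01,"wy":-0.01,"wz":0},
    {"x":0.26,"y":-1.46,"z":-2.49,"wx":0.01,"wy":-0.01,"wz":0.11},
    {"x":0.53,"y":-2.93,"z":-2.51,"wx":0.01,"wy":-0.01,"wz":0.21},
    {"x":0.79,"y":-4.4,"z":-2.53,"wx":0.01,"wy":-0.01,"wz":0.32},
  ],
)

```text
time: 11.68
ee_pos: [568.4, 133.7, 70.9]
eef_rot: [-0.0, 0.976, 0.219, 0.0]
contact_force: [0.4, 1.1, -2.0]
width: 0.164
```

Emit:
send_rows(
  series=[
    {"x":0.21,"y":-1.47,"z":-0.02,"wx":0,"wy":0,"wz":0.1},
    {"x":0.42,"y":-2.94,"z":-0.04,"wx":0,"wy":0,"wz":0.21},
    {"x":0.64,"y":-4.42,"z":-0.06,"wx":0,"wy":0,"wz":0.32},
    {"x":0.85,"y":-5.89,"z":-0.08,"wx":0,"wy":0,"wz":0.42},
    {"x":1.06,"y":-7.36,"z":-0.1,"wx":0,"wy":0,"wz":0.53},
  ],
)

```text
time: 12.1
ee_pos: [511.9, 312.1, 72.7]
eef_rot: [-0.0, 0.981, 0.194, -0.001]
contact_force: [0.6, -0.3, -0.4]
width: 0.162
```

Emit:
send_rows(
  series=[
    {"x":0.13,"y":-1.49,"z":-0.02,"wx":0,"wy":0,"wz":0.11},
    {"x":0.26,"y":-2.97,"z":-0.04,"wx":0,"wy":0,"wz":0.21},
    {"x":0.26,"y":-2.97,"z":0.66,"wx":0,"wy":0,"wz":0.21},
    {"x":0.26,"y":-2.97,"z":1.36,"wx":0,"wy":0,"wz":0.21},
    {"x":0.26,"y":-2.97,"z":1.36,"wx":0,"wy":0,"wz":0.21},
  ],
)

```text
time: 12.52
ee_pos: [487.8, 380.6, 35.4]
eef_rot: [0.002, 0.983, 0.184, -0.004]
contact_force: [-0.9, -2.3, -2.1]
width: 0.162
```

Emit:
send_rows(
  series=[
    {"x":0,"y":0,"z":0,"wx":0,"wy":0,"wz":0},
    {"x":0,"y":0,"z":0,"wx":0,"wy":0,"wz":0},
    {"x":0,"y":0,"z":0,"wx":0,"wy":0,"wz":0},
    {"x":0,"y":0,"z":0,"wx":0,"wy":0,"wz":0},
    {"x":0,"y":0,"z":0,"wx":0,"wy":0,"wz":0},
  ],
)

```text
time: 12.93
ee_pos: [491.4, 382.0, 39.8]
eef_rot: [-0.0, 0.983, 0.183, 0.0]
contact_force: [0.1, -0.1, -1.5]
width: 0.164
```

Run:
```python
from h import *
p,R,s=cur(); print(np.round(p,1),s["width"],np.round(R.as_matrix(),3).tolist(),np.arctan2(*R.as_matrix()[[1,0],0]))
S=viewer.snapshot("scene");T=viewer.snapshot("top")
z=p[2]-8.3
print([np.round(fitbar([x],p[0],p[1],CY,L=68,z0=z),2) for x in(S,T)])
a=cv2.resize(T["pixels"][170:300,170:310],(440,410),interpolation=cv2.INTER_CUBIC)
b=cv2.resize(S["pixels"][190:300,225:325],(350,410),interpolation=cv2.INTER_CUBIC)
cv2.imwrite("pics/c4.png",np.hstack([a,b]))
t=case(-45.2,46); go([(*t,15.5,CY,12)],pad=2)
```

```text
[491.4 382.   39.8] 0.16429266233164896 [[0.933, 0.359, -0.0], [0.359, -0.933, 0.001], [0.0, -0.001, -1.0]] 0.36744981324508513
[array([4.9094e+02, 3.8268e+02, 3.7000e-01, 7.1110e+01, 1.8099e+02]), array([4.4925e+02, 3.7153e+02, 2.1000e-01, 1.0709e+02, 3.8932e+02])]
[{"x":0.01,"y":0,"z":0.48},{"x":0.01,"y":0,"z":0.96,"wx":-0.01},{"x":0.01,"y":0,"z":0.96,"wx":-0.01},{"x":0.01,"y":0,"z":0.96,"wx":-0.01},{"x":0.01,"y":0,"z":0.96,"wx":-0.01}]
```

View pics/c4.png

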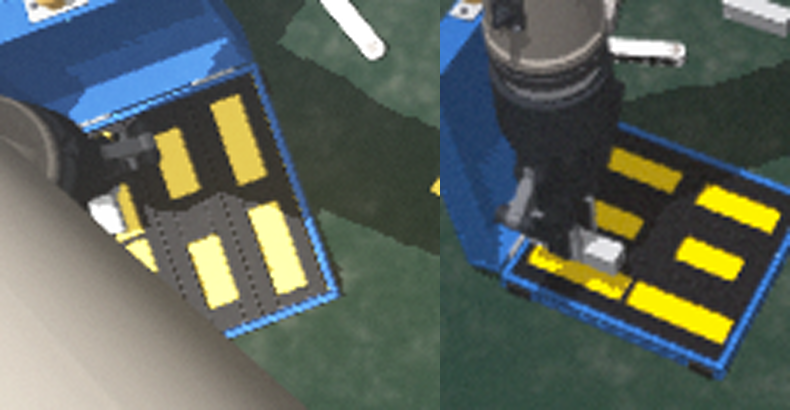

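Emit:
send_rows(
  series=[
    {"x":0.01,"y":0,"z":0.3,"wx":0,"wy":0,"wz":0},
    {"x":0.01,"y":0,"z":0.55,"wx":0,"wy":0,"wz":0},
    {"x":0.01,"y":0,"z":0.75,"wx":0,"wy":0,"wz":0},
    {"x":0.01,"y":0,"z":0.88,"wx":0,"wy":0,"wz":0},
    {"x":0.01,"y":0,"z":0.95,"wx":0,"wy":0,"wz":0},
  ],
)

```text
time: 13.45
ee_pos: [490.2, 381.6, 15.2]
eef_rot: [0.001, 0.983, 0.183, -0.002]
contact_force: [-4.7, -4.8, 15.4]
width: 0.164
```

Emit:
send_rows(
  series=[
    {"x":0,"y":0,"z":0,"wx":0,"wy":0,"wz":0},
    {"x":0,"y":0,"z":0,"wx":0,"wy":0,"wz":0},
    {"x":0,"y":0,"z":0,"wx":0,"wy":0,"wz":0},
    {"x":0,"y":0,"z":0,"wx":0,"wy":0,"wz":0},
    {"x":0,"y":0,"z":0,"wx":0,"wy":0,"wz":0},
  ],
)

```text
time: 13.87
ee_pos: [490.6, 382.0, 15.3]
eef_rot: [0.0, 0.983, 0.183, -0.001]
contact_force: [-2.7, -1.5, 5.0]
width: 0.166
```

Emit:
send_rows(
  series=[
    {"x":0,"y":0,"z":0,"wx":0,"wy":0,"wz":0},
    {"x":0,"y":0,"z":0,"wx":0,"wy":0,"wz":0},
    {"x":0,"y":0,"z":-0.1,"wx":0,"wy":0,"wz":0},
    {"x":0,"y":0,"z":-1,"wx":0,"wy":0,"wz":0},
    {"x":0,"y":0,"z":-2.2,"wx":0,"wy":0,"wz":0},
  ],
  grip=0.3,
)

```text
time: 14.28
ee_pos: [489.4, 380.6, 68.1]
eef_rot: [0.001, 0.983, 0.183, -0.003]
contact_force: [1.2, 0.4, 0.3]
width: 0.352
```

```bash
cat >> h.py <<'E'
def pick(x,y,yaw,via=None,grip0=True):
    go([(*cur()[0][:2],75,CY)]+(via or [])+[(x,y,75,yaw),(x,y,40,yaw,20),(x,y,24,yaw,12),(x,y,12,yaw,8),(x,y,8.3,yaw,4)],pad=4)
def seen(bars,cams=("top","scene")):
    sn=[viewer.snapshot(c) for c in cams]
    for n,(x,y,w,L) in bars.items():
        print(n,[np.round(f,2).tolist() for f in [fitbar([s],x,y,w,L=L) for s in sn]])
B=dict(long2=(452.6,22.8,-.12,68),mid=(573.2,133.1,.39,54),short=(476.5,-58.8,0,40))
E
python3 - <<'E'
from h import *
print(cur()[0]);seen(B)
E
```

```text
[489.44928679 380.64443352  68.10450739]
long2 [[452.47, 22.67, -0.13, 72.73, 41.74], [454.08, 23.06, -0.15, 70.7, 129.6]]
mid [[573.14, 133.09, 0.39, 54.79, 182.57], [573.6, 133.4, 0.38, 58.02, 61.44]]
short [[475.76, -58.77, -0.02, 42.64, 137.74], [477.01, -58.79, -0.04, 43.27, 106.76]]
```

Run:
```python
from h import *
pick(453.0,22.8,-.13)
```

```text
[{"x":0,"y":0,"z":0,"wx":-0.04,"wy":-0.08},{"x":-0.67,"y":1.29,"z":-0.01,"wx":-0.04,"wy":-0.08,"wz":0.48},{"x":-1.35,"y":2.59,"z":-0.02,"wx":-0.04,"wy":-0.08,"wz":0.95},{"x":-2.02,"y":3.88,"z":-0.03,"wx":-0.05,"wy":-0.08,"wz":1.43},{"x":-2.7,"y":5.18,"z":-0.05,"wx":-0.05,"wy":-0.07,"wz":1.9}]
[{"x":-0.4,"y":1.4,"z":0,"wz":0.48},{"x":-0.81,"y":2.8,"z":0,"wz":0.96},{"x":-1.21,"y":4.2,"z":0,"wz":1.43},{"x":-1.62,"y":5.6,"z":0,"wz":1.91},{"x":-2.02,"y":7,"z":0,"wz":2.38}]
[{"x":-0.05,"y":1.46,"z":0,"wz":0.48},{"x":-0.05,"y":1.46,"z":0.7,"wz":0.48},{"x":-0.05,"y":1.46,"z":1.4,"wz":0.48},{"x":-0.05,"y":1.46,"z":1.72,"wz":0.48},{"x":-0.05,"y":1.46,"z":2.04,"wz":0.48}]
[{"x":0,"y":0,"z":0.24},{"x":0,"y":0,"z":0.48},{"x":0,"y":0,"z":0.63},{"x":0,"y":0,"z":0.63},{"x":0,"y":0,"z":0.63}]
[{"x":0,"y":0,"z":0},{"x":0,"y":0,"z":0},{"x":0,"y":0,"z":0},{"x":0,"y":0,"z":0},{"x":0,"y":0,"z":0}]
```

Emit:
send_rows(
  series=[
    {"x":0,"y":0,"z":0,"wx":0,"wy":0,"wz":0},
    {"x":-0.67,"y":1.29,"z":-0.01,"wx":0,"wy":0,"wz":0.48},
    {"x":-1.35,"y":2.59,"z":-0.02,"wx":0,"wy":0,"wz":0.95},
    {"x":-2.02,"y":3.88,"z":-0.03,"wx":0,"wy":0,"wz":1.43},
    {"x":-2.7,"y":5.18,"z":-0.05,"wx":0,"wy":0,"wz":1.9},
  ],
  grip=0,
)

```text
time: 14.8
ee_pos: [473.4, 235.0, 70.1]
eef_rot: [0.0, 0.996, 0.084, -0.002]
contact_force: [-0.1, -0.7, 0.4]
width: 0.496
```

Emit:
send_rows(
  series=[
    {"x":-0.4,"y":1.4,"z":0,"wx":0,"wy":0,"wz":0.48},
    {"x":-0.81,"y":2.8,"z":0,"wx":0,"wy":0,"wz":0.96},
    {"x":-1.21,"y":4.2,"z":0,"wx":0,"wy":0,"wz":1.43},
    {"x":-1.62,"y":5.6,"z":0,"wx":0,"wy":0,"wz":1.91},
    {"x":-2.02,"y":7,"z":0,"wx":0,"wy":0,"wz":2.38},
  ],
)

```text
time: 15.22
ee_pos: [453.0, 54.0, 70.5]
eef_rot: [0.0, 0.999, -0.041, -0.001]
contact_force: [0.5, -0.7, 0.2]
width: 0.501
```

Emit:
send_rows(
  series=[
    {"x":-0.05,"y":1.46,"z":0,"wx":0,"wy":0,"wz":0.48},
    {"x":-0.05,"y":1.46,"z":0.7,"wx":0,"wy":0,"wz":0.48},
    {"x":-0.05,"y":1.46,"z":1.4,"wx":0,"wy":0,"wz":0.48},
    {"x":-0.05,"y":1.46,"z":1.4,"wx":0,"wy":0,"wz":0.48},
    {"x":-0.05,"y":1.46,"z":1.4,"wx":0,"wy":0,"wz":0.48},
  ],
)

```text
time: 15.63
ee_pos: [448.7, 19.7, 35.3]
eef_rot: [0.0, 0.998, -0.065, -0.002]
contact_force: [1.2, -0.7, 0.5]
width: 0.502
```

Emit:
send_rows(
  series=[
    {"x":0,"y":0,"z":0,"wx":0,"wy":0,"wz":0},
    {"x":0,"y":0,"z":0,"wx":0,"wy":0,"wz":0},
    {"x":0,"y":0,"z":0,"wx":0,"wy":0,"wz":0},
    {"x":0,"y":0,"z":0,"wx":0,"wy":0,"wz":0},
    {"x":0,"y":0,"z":0,"wx":0,"wy":0,"wz":0},
  ],
)

```text
time: 16.05
ee_pos: [450.4, 19.9, 36.8]
eef_rot: [-0.0, 0.998, -0.065, -0.0]
contact_force: [-0.0, 0.5, -1.0]
width: 0.499
```

Run:
```python
from h import *
p,R,s=cur();print(p,s["width"],np.arctan2(*R.as_matrix()[[1,0],0]))
seen({"long2":B["long2"]},("scene",))
go([(453.0,22.8,24,-.13,12),(453,22.8,12,-.13,8),(453,22.8,8.3,-.13,4)])
```

```text
[450.42174237  19.93474486  36.83535463] 0.4990494402623043 -0.1296858919913329
long2 [[451.81, 23.58, -0.13, 72.32, 88.75]]
[{"x":0.04,"y":-0.07,"z":0.26},{"x":0.09,"y":-0.13,"z":0.51,"wy":0.01},{"x":0.09,"y":-0.13,"z":0.75,"wy":0.01},{"x":0.09,"y":-0.13,"z":0.99,"wy":0.01},{"x":0.09,"y":-0.13,"z":1.14,"wy":0.01}]
```

Emit:
send_rows(
  series=[
    {"x":0.05,"y":-0.07,"z":0.26,"wx":0,"wy":0,"wz":0},
    {"x":0.09,"y":-0.12,"z":0.51,"wx":0,"wy":0,"wz":0},
    {"x":0.09,"y":-0.12,"z":0.75,"wx":0,"wy":0,"wz":0},
    {"x":0.09,"y":-0.12,"z":0.99,"wx":0,"wy":0,"wz":0},
    {"x":0.09,"y":-0.12,"z":1.14,"wx":0,"wy":0,"wz":0},
  ],
)

```text
time: 16.52
ee_pos: [452.0, 22.3, 6.8]
eef_rot: [0.0, 0.998, -0.065, -0.002]
contact_force: [-0.5, -0.3, 0.1]
width: 0.5
```

Emit:
send_rows(
  series=[
    {"x":0,"y":0,"z":0,"wx":0,"wy":0,"wz":0},
    {"x":0,"y":0,"z":0,"wx":0,"wy":0,"wz":0},
    {"x":0,"y":0,"z":0,"wx":0,"wy":0,"wz":0},
    {"x":0,"y":0,"z":0,"wx":0,"wy":0,"wz":0},
    {"x":0,"y":0,"z":0,"wx":0,"wy":0,"wz":0},
  ],
  grip=1,
)

```text
time: 16.93
ee_pos: [452.7, 22.4, 8.0]
eef_rot: [-0.0, 0.998, -0.065, -0.0]
contact_force: [-1.1, -0.1, -2.0]
width: 0.167
```

Emit:
send_rows(
  series=[
    {"x":0,"y":0,"z":0,"wx":0,"wy":0,"wz":0},
    {"x":0,"y":0,"z":0,"wx":0,"wy":0,"wz":0},
    {"x":0,"y":0,"z":0,"wx":0,"wy":0,"wz":0},
    {"x":0,"y":0,"z":0,"wx":0,"wy":0,"wz":0},
    {"x":0,"y":0,"z":0,"wx":0,"wy":0,"wz":0},
  ],
)

```text
time: 17.35
ee_pos: [452.7, 22.3, 7.9]
eef_rot: [-0.0, 0.998, -0.065, -0.001]
contact_force: [-0.6, 1.1, -1.0]
width: 0.161
```

Run:
```python
from h import *
place(-123.3,46)
```

```text
[452.7  22.3   7.9] 0.161 target [418.5 354.1]
[{"x":0,"y":0,"z":-1.24,"wy":0.01},{"x":0,"y":0,"z":-2.48,"wy":0.01},{"x":-0.35,"y":-1.44,"z":-2.51,"wy":0.01,"wz":-0.53},{"x":-0.69,"y":-2.88,"z":-2.53,"wy":0.01,"wz":-1.06},{"x":-1.03,"y":-4.33,"z":-2.55,"wy":0.01,"wz":-1.59}]
[{"x":-0.1,"y":-1.48,"z":-0.02,"wz":-0.52},{"x":-0.2,"y":-2.95,"z":-0.04,"wz":-1.05},{"x":-0.29,"y":-4.43,"z":-0.07,"wz":-1.58},{"x":-0.39,"y":-5.91,"z":-0.09,"wz":-2.11},{"x":-0.49,"y":-7.39,"z":-0.11,"wz":-2.64}]
[{"x":0.31,"y":-1.45,"z":-0.02,"wz":-0.53},{"x":0.31,"y":-1.45,"z":0.68,"wz":-0.53},{"x":0.31,"y":-1.45,"z":1.38,"wz":-0.53},{"x":0.31,"y":-1.45,"z":1.38,"wz":-0.53},{"x":0.31,"y":-1.45,"z":1.38,"wz":-0.53}]
[{"x":0,"y":0,"z":0},{"x":0,"y":0,"z":0},{"x":0,"y":0,"z":0},{"x":0,"y":0,"z":0},{"x":0,"y":0,"z":0}]
```

Emit:
send_rows(
  series=[
    {"x":0,"y":0,"z":-1.24,"wx":0,"wy":0,"wz":0},
    {"x":0,"y":0,"z":-2.48,"wx":0,"wy":0,"wz":0},
    {"x":-0.35,"y":-1.44,"z":-2.51,"wx":0,"wy":0,"wz":-0.53},
    {"x":-0.69,"y":-2.88,"z":-2.53,"wx":0,"wy":0,"wz":-1.06},
    {"x":-1.03,"y":-4.33,"z":-2.55,"wx":0,"wy":0,"wz":-1.59},
  ],
)

```text
time: 17.77
ee_pos: [441.8, 133.7, 72.6]
eef_rot: [-0.0, 1.0, 0.018, 0.0]
contact_force: [0.4, 0.0, -2.0]
width: 0.167
```

Emit:
send_rows(
  series=[
    {"x":-0.1,"y":-1.48,"z":-0.02,"wx":0,"wy":0,"wz":-0.52},
    {"x":-0.2,"y":-2.95,"z":-0.04,"wx":0,"wy":0,"wz":-1.05},
    {"x":-0.29,"y":-4.43,"z":-0.07,"wx":0,"wy":0,"wz":-1.58},
    {"x":-0.39,"y":-5.91,"z":-0.09,"wx":0,"wy":0,"wz":-2.11},
    {"x":-0.49,"y":-7.39,"z":-0.11,"wx":0,"wy":0,"wz":-2.64},
  ],
)

```text
time: 18.18
ee_pos: [421.8, 318.8, 74.5]
eef_rot: [-0.0, 0.988, 0.157, -0.001]
contact_force: [0.4, -0.2, -2.0]
width: 0.165
```

Emit:
send_rows(
  series=[
    {"x":0.31,"y":-1.45,"z":-0.02,"wx":0,"wy":0,"wz":-0.53},
    {"x":0.31,"y":-1.45,"z":0.6,"wx":0,"wy":0,"wz":-0.53},
    {"x":0.31,"y":-1.45,"z":1.1,"wx":0,"wy":0,"wz":-0.53},
    {"x":0.31,"y":-1.45,"z":1.38,"wx":0,"wy":0,"wz":-0.53},
    {"x":0.31,"y":-1.45,"z":1.38,"wx":0,"wy":0,"wz":-0.53},
  ],
)

```text
time: 18.6
ee_pos: [417.5, 351.2, 37.7]
eef_rot: [0.002, 0.983, 0.182, -0.003]
contact_force: [-0.3, -0.9, -1.4]
width: 0.157
```

Emit:
send_rows(
  series=[
    {"x":0,"y":0,"z":0,"wx":0,"wy":0,"wz":0},
    {"x":0,"y":0,"z":0,"wx":0,"wy":0,"wz":0},
    {"x":0,"y":0,"z":0,"wx":0,"wy":0,"wz":0},
    {"x":0,"y":0,"z":0,"wx":0,"wy":0,"wz":0},
    {"x":0,"y":0,"z":0,"wx":0,"wy":0,"wz":0},
  ],
)

```text
time: 19.02
ee_pos: [419.0, 354.1, 40.6]
eef_rot: [-0.0, 0.983, 0.183, -0.0]
contact_force: [-0.3, -0.0, -1.5]
width: 0.163
```

```bash
cat >> h.py <<'E'
def lower(a,b,L,zp=8.2):
    p,R,s=cur(); m=R.as_matrix(); print(np.round(p,1),round(s["width"],3),"yaw",np.arctan2(m[1,0],m[0,0]),"tilt",m[:2,2])
    S=viewer.snapshot("scene"); f=fitbar([S],p[0],p[1],CY,L=L,z0=p[2]-zp); d=np.array(f[:2])-H
    print("bar in scene (a,b,yaw,cost):",np.round([d@ux,d@uy,f[2],f[4]],2),"want",a,b)
    t=case(a,b); Q=Rdown(CY); z=p[2]
    rows([(np.r_[t,z+(zp+7-z)*k],Q) for k in(.32,.6,.8,.93,1)],p,R)
E
python3 - <<'E'
from h import *
lower(-123.3,46,68)
E
```

```text
[419.  354.1  40.6] 0.163 yaw 0.3676206454241666 tilt [-0.00037994  0.00069047]
bar in scene (a,b,yaw,cost): [-118.38   46.      0.36  226.94] want -123.3 46
[{"x":-0.02,"y":-0.01,"z":0.32,"wx":-0.01},{"x":-0.02,"y":-0.01,"z":0.61,"wx":-0.01},{"x":-0.02,"y":-0.01,"z":0.81,"wx":-0.01},{"x":-0.02,"y":-0.01,"z":0.94,"wx":-0.01},{"x":-0.02,"y":-0.01,"z":1.01,"wx":-0.01}]
```

Run:
```python
from h import *
S=viewer.snapshot("scene"); k=7; l,t=255,235
im=cv2.resize(S["pixels"][t:t+65,l:l+85],None,fx=k,fy=k,interpolation=cv2.INTER_CUBIC)
p=cur()[0]
for a,c in((-123.3,(0,0,255)),(-118.4,(0,255,0))):
    q=(proj(S,box(*case(a,46),CY,68,z0=p[2]-8.2))-[l,t]+.5)*k
    cv2.polylines(im,[cv2.convexHull(q.astype(np.int32))],True,c,1)
q=(proj(S,box(*case(-123.3,46),CY,74,21,7,0.1))-[l,t]+.5)*k
cv2.polylines(im,[cv2.convexHull(q.astype(np.int32))],True,(255,255,0),1)
cv2.imwrite("pics/c5.png",im)
```

```text
(no output)
```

View pics/c5.png

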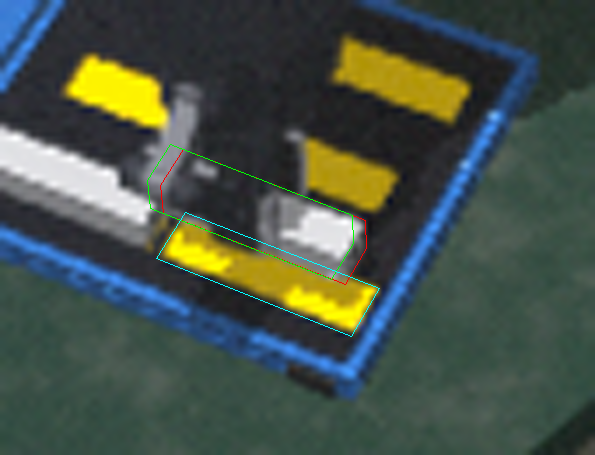

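Run:
```python
from h import *
S=viewer.snapshot("scene");p=cur()[0]
g=S["pixels"].astype(np.float32).mean(2)
for b,z in((46,p[2]+7.8),(42,p[2]+7.8),(49,p[2]+7.8)):
    aa=np.arange(-166,-138,2.); q=proj(S,[np.r_[case(a,b),z] for a in aa]).astype(np.float32)
    print(b,[(int(a),int(v)) for a,v in zip(aa,cv2.remap(g,q[None,:,0],q[None,:,1],cv2.INTER_LINEAR)[0])])
```

```text
46 [(-166, 44), (-164, 44), (-162, 45), (-160, 85), (-158, 140), (-156, 205), (-154, 226), (-152, 225), (-150, 226), (-148, 225), (-146, 225), (-144, 225), (-142, 225), (-140, 224)]
42 [(-166, 45), (-164, 41), (-162, 33), (-160, 33), (-158, 120), (-156, 200), (-154, 219), (-152, 231), (-150, 231), (-148, 220), (-146, 217), (-144, 226), (-142, 225), (-140, 201)]
49 [(-166, 45), (-164, 41), (-162, 62), (-160, 82), (-158, 119), (-156, 213), (-154, 226), (-152, 227), (-150, 227), (-148, 227), (-146, 227), (-144, 227), (-142, 227), (-140, 218)]
```

Emit:
send_rows(
  series=[
    {"x":-0.02,"y":-0.01,"z":0.32,"wx":0,"wy":0,"wz":0},
    {"x":-0.02,"y":-0.01,"z":0.61,"wx":0,"wy":0,"wz":0},
    {"x":-0.02,"y":-0.01,"z":0.81,"wx":0,"wy":0,"wz":0},
    {"x":-0.02,"y":-0.01,"z":0.94,"wx":0,"wy":0,"wz":0},
    {"x":-0.02,"y":-0.01,"z":1.01,"wx":0,"wy":0,"wz":0},
  ],
)

```text
time: 19.58
ee_pos: [417.3, 353.6, 14.8]
eef_rot: [0.001, 0.983, 0.183, -0.002]
contact_force: [-5.0, -6.0, 20.0]
width: 0.163
```

Emit:
send_rows(
  series=[
    {"x":0,"y":0,"z":0,"wx":0,"wy":0,"wz":0},
    {"x":0,"y":0,"z":0,"wx":0,"wy":0,"wz":0},
    {"x":0,"y":0,"z":0,"wx":0,"wy":0,"wz":0},
    {"x":0,"y":0,"z":0,"wx":0,"wy":0,"wz":0},
    {"x":0,"y":0,"z":0,"wx":0,"wy":0,"wz":0},
  ],
)

```text
time: 20.0
ee_pos: [417.3, 353.6, 14.9]
eef_rot: [0.001, 0.983, 0.183, -0.001]
contact_force: [-2.3, -2.0, 5.1]
width: 0.163
```

Seated at floor height (14.9). Release, rise and look at the remaining bars.

Emit:
send_rows(
  series=[
    {"x":0,"y":0,"z":0,"wx":0,"wy":0,"wz":0},
    {"x":0,"y":0,"z":0,"wx":0,"wy":0,"wz":0},
    {"x":0,"y":0,"z":-0.1,"wx":0,"wy":0,"wz":0},
    {"x":0,"y":0,"z":-1,"wx":0,"wy":0,"wz":0},
    {"x":0,"y":0,"z":-2.2,"wx":0,"wy":0,"wz":0},
  ],
  grip=0.3,
)

```text
time: 20.42
ee_pos: [416.4, 352.7, 68.2]
eef_rot: [0.001, 0.983, 0.183, -0.003]
contact_force: [0.3, 1.2, -0.8]
width: 0.353
```

Emit:
send_rows(
  series=[
    {"x":0,"y":0,"z":0,"wx":0,"wy":0,"wz":0},
    {"x":0,"y":0,"z":0,"wx":0,"wy":0,"wz":0},
    {"x":0,"y":0,"z":0,"wx":0,"wy":0,"wz":0},
    {"x":0,"y":0,"z":0,"wx":0,"wy":0,"wz":0},
    {"x":0,"y":0,"z":0,"wx":0,"wy":0,"wz":0},
  ],
  grip=0,
)

```text
time: 20.83
ee_pos: [417.4, 353.5, 68.7]
eef_rot: [0.0, 0.983, 0.183, -0.002]
contact_force: [0.1, 0.0, 0.2]
width: 0.497
```

Run:
```python
from h import *
B.pop("long2");seen(B)
go([(573.3,133.1,75,.39),(573.3,133.1,40,.39,20)],pad=5)
```

```text
mid [[573.19, 133.1, 0.39, 54.76, 277.38], [573.57, 133.38, 0.38, 57.69, 122.36]]
short [[475.71, -59.07, -0.02, 43.02, 203.77], [477.17, -58.74, -0.05, 43.43, 35.29]]
[{"x":0.33,"y":1.31,"z":-0.03,"wz":-0.03},{"x":0.66,"y":2.62,"z":-0.06,"wy":0.01,"wz":-0.05},{"x":0.99,"y":3.93,"z":-0.1,"wy":0.01,"wz":-0.08},{"x":1.32,"y":5.24,"z":-0.13,"wy":0.01,"wz":-0.1},{"x":1.65,"y":6.55,"z":-0.16,"wy":0.02,"wz":-0.13}]
[{"x":0.31,"y":1.31,"z":-0.03,"wz":-0.02},{"x":0.62,"y":2.63,"z":-0.06,"wz":-0.05},{"x":0.93,"y":3.94,"z":-0.09,"wy":0.01,"wz":-0.08},{"x":0.93,"y":3.94,"z":0.61,"wy":0.01,"wz":-0.08},{"x":0.93,"y":3.94,"z":1.31,"wy":0.01,"wz":-0.08}]
[{"x":0,"y":0,"z":0},{"x":0,"y":0,"z":0},{"x":0,"y":0,"z":0},{"x":0,"y":0,"z":0},{"x":0,"y":0,"z":0}]
```

Emit:
send_rows(
  series=[
    {"x":0.33,"y":1.31,"z":-0.03,"wx":0,"wy":0,"wz":-0.03},
    {"x":0.66,"y":2.62,"z":-0.06,"wx":0,"wy":0,"wz":-0.05},
    {"x":0.99,"y":3.93,"z":-0.1,"wx":0,"wy":0,"wz":-0.08},
    {"x":1.32,"y":5.24,"z":-0.13,"wx":0,"wy":0,"wz":-0.1},
    {"x":1.65,"y":6.55,"z":-0.16,"wx":0,"wy":0.02,"wz":-0.13},
  ],
)

```text
time: 21.35
ee_pos: [516.0, 214.8, 73.2]
eef_rot: [-0.0, 0.982, 0.19, 0.0]
contact_force: [0.1, 0.7, 0.0]
width: 0.501
```

Emit:
send_rows(
  series=[
    {"x":0.31,"y":1.31,"z":-0.03,"wx":0,"wy":0,"wz":-0.02},
    {"x":0.62,"y":2.63,"z":-0.06,"wx":0,"wy":0,"wz":-0.05},
    {"x":0.93,"y":3.94,"z":-0.09,"wx":0,"wy":0,"wz":-0.08},
    {"x":0.93,"y":3.94,"z":0.6,"wx":0,"wy":0,"wz":-0.08},
    {"x":0.93,"y":3.94,"z":1.3,"wx":0,"wy":0,"wz":-0.08},
  ],
)

```text
time: 21.77
ee_pos: [576.3, 130.3, 41.0]
eef_rot: [0.0, 0.982, 0.191, 0.002]
contact_force: [-0.5, 0.9, -0.8]
width: 0.499
```

Emit:
send_rows(
  series=[
    {"x":0,"y":0,"z":0,"wx":0,"wy":0,"wz":0},
    {"x":0,"y":0,"z":0,"wx":0,"wy":0,"wz":0},
    {"x":0,"y":0,"z":0,"wx":0,"wy":0,"wz":0},
    {"x":0,"y":0,"z":0,"wx":0,"wy":0,"wz":0},
    {"x":0,"y":0,"z":0,"wx":0,"wy":0,"wz":0},
  ],
)

```text
time: 22.18
ee_pos: [574.3, 134.3, 42.1]
eef_rot: [-0.0, 0.981, 0.194, 0.001]
contact_force: [-0.0, 0.3, 0.4]
width: 0.502
```

Run:
```python
from h import *
p,R,s=cur();print(p,s["width"],np.arctan2(*R.as_matrix()[[1,0],0]))
seen({"mid":B["mid"]},("scene",))
go([(573.4,133.2,24,.39,12),(573.4,133.2,12,.39,8),(573.4,133.2,8.3,.39,4)])
```

```text
[574.2543503  134.287275    42.11600355] 0.5019805061875501 0.39130072048343756
mid [[572.65, 133.85, 0.42, 57.22, 107.77]]
[{"x":-0.02,"y":0.01,"z":0.36,"wy":-0.01},{"x":-0.05,"y":0.02,"z":0.72,"wy":-0.02,"wz":0.01},{"x":-0.05,"y":0.02,"z":0.96,"wy":-0.02,"wz":0.01},{"x":-0.05,"y":0.02,"z":1.2,"wy":-0.02,"wz":0.01},{"x":-0.05,"y":0.02,"z":1.35,"wy":-0.02,"wz":0.01}]
```

Emit:
send_rows(
  series=[
    {"x":-0.02,"y":0.01,"z":0.36,"wx":0,"wy":0,"wz":0},
    {"x":-0.04,"y":0.02,"z":0.72,"wx":0,"wy":0,"wz":0},
    {"x":-0.04,"y":0.02,"z":0.96,"wx":0,"wy":0,"wz":0},
    {"x":-0.04,"y":0.02,"z":1.2,"wx":0,"wy":0,"wz":0},
    {"x":-0.04,"y":0.02,"z":1.35,"wx":0,"wy":0,"wz":0},
  ],
)

```text
time: 22.65
ee_pos: [572.2, 132.5, 5.9]
eef_rot: [-0.0, 0.981, 0.194, -0.001]
contact_force: [1.0, -0.4, -0.1]
width: 0.498
```

Emit:
send_rows(
  series=[
    {"x":0,"y":0,"z":0,"wx":0,"wy":0,"wz":0},
    {"x":0,"y":0,"z":0,"wx":0,"wy":0,"wz":0},
    {"x":0,"y":0,"z":0,"wx":0,"wy":0,"wz":0},
    {"x":0,"y":0,"z":0,"wx":0,"wy":0,"wz":0},
    {"x":0,"y":0,"z":0,"wx":0,"wy":0,"wz":0},
  ],
  grip=1,
)

```text
time: 23.07
ee_pos: [573.1, 132.8, 7.5]
eef_rot: [-0.0, 0.981, 0.194, 0.001]
contact_force: [-0.5, 0.5, -0.5]
width: 0.163
```

Emit:
send_rows(
  series=[
    {"x":0,"y":0,"z":0,"wx":0,"wy":0,"wz":0},
    {"x":0,"y":0,"z":0,"wx":0,"wy":0,"wz":0},
    {"x":0,"y":0,"z":0,"wx":0,"wy":0,"wz":0},
    {"x":0,"y":0,"z":0,"wx":0,"wy":0,"wz":0},
    {"x":0,"y":0,"z":0,"wx":0,"wy":0,"wz":0},
  ],
)

```text
time: 23.48
ee_pos: [573.1, 132.7, 7.4]
eef_rot: [-0.0, 0.981, 0.194, 0.0]
contact_force: [-0.2, -0.1, -0.0]
width: 0.166
```

Run:
```python
from h import *
place(-123.3,-46)
```

```text
[573.1 132.7   7.4] 0.166 target [451.6 268.2]
[{"x":0,"y":0,"z":-1.25},{"x":0,"y":0,"z":-2.5,"wx":-0.01,"wy":-0.01},{"x":-0.48,"y":-1.37,"z":-2.54,"wx":-0.01,"wy":-0.01,"wz":0.04},{"x":-0.97,"y":-2.75,"z":-2.58,"wx":-0.01,"wy":-0.01,"wz":0.09},{"x":-1.46,"y":-4.12,"z":-2.62,"wx":-0.01,"wy":-0.01,"wz":0.13}]
[{"x":-0.5,"y":-1.36,"z":-0.04,"wz":0.04},{"x":-1.01,"y":-2.73,"z":-0.09,"wz":0.08},{"x":-1.01,"y":-2.73,"z":0.61,"wz":0.08},{"x":-1.01,"y":-2.73,"z":1.31,"wz":0.08},{"x":-1.01,"y":-2.73,"z":1.31,"wz":0.08}]
[{"x":0,"y":0,"z":0},{"x":0,"y":0,"z":0},{"x":0,"y":0,"z":0},{"x":0,"y":0,"z":0},{"x":0,"y":0,"z":0}]
```

Emit:
send_rows(
  series=[
    {"x":0,"y":0,"z":-1.25,"wx":0,"wy":0,"wz":0},
    {"x":0,"y":0,"z":-2.5,"wx":0,"wy":0,"wz":0},
    {"x":-0.48,"y":-1.37,"z":-2.54,"wx":0,"wy":0,"wz":0.04},
    {"x":-0.97,"y":-2.75,"z":-2.58,"wx":0,"wy":0,"wz":0.09},
    {"x":-1.46,"y":-4.12,"z":-2.62,"wx":0,"wy":0,"wz":0.13},
  ],
)

```text
time: 23.9
ee_pos: [499.9, 214.6, 73.6]
eef_rot: [-0.001, 0.983, 0.186, 0.001]
contact_force: [0.8, -0.1, -1.2]
width: 0.163
```

Emit:
send_rows(
  series=[
    {"x":-0.5,"y":-1.36,"z":-0.04,"wx":0,"wy":0,"wz":0.04},
    {"x":-1.01,"y":-2.73,"z":-0.09,"wx":0,"wy":0,"wz":0.08},
    {"x":-1.01,"y":-2.73,"z":0.55,"wx":0,"wy":0,"wz":0.08},
    {"x":-1.01,"y":-2.73,"z":1.1,"wx":0,"wy":0,"wz":0.08},
    {"x":-1.01,"y":-2.73,"z":1.31,"wx":0,"wy":0,"wz":0.08},
  ],
)

```text
time: 24.32
ee_pos: [449.9, 268.2, 38.8]
eef_rot: [0.0, 0.983, 0.184, -0.001]
contact_force: [-0.1, -1.0, -1.0]
width: 0.167
```

Emit:
send_rows(
  series=[
    {"x":0,"y":0,"z":0,"wx":0,"wy":0,"wz":0},
    {"x":0,"y":0,"z":0,"wx":0,"wy":0,"wz":0},
    {"x":0,"y":0,"z":0,"wx":0,"wy":0,"wz":0},
    {"x":0,"y":0,"z":0,"wx":0,"wy":0,"wz":0},
    {"x":0,"y":0,"z":0,"wx":0,"wy":0,"wz":0},
  ],
)

```text
time: 24.73
ee_pos: [452.2, 268.3, 40.7]
eef_rot: [-0.001, 0.983, 0.183, 0.001]
contact_force: [1.5, -0.3, -0.9]
width: 0.165
```

```bash
cat >> h.py <<'E'
def edge(b,L,a,zp):
    S=viewer.snapshot("scene");p=cur()[0];g=S["pixels"].astype(np.float32).mean(2);e=a-L/2
    for db in(-3,0,3):
        aa=np.arange(e-10,e+12,2.); q=proj(S,[np.r_[case(x,b+db),p[2]-zp+16] for x in aa]).astype(np.float32)
        print("edge want",e,[(int(x),int(v)) for x,v in zip(aa,cv2.remap(g,q[None,:,0],q[None,:,1],cv2.INTER_LINEAR)[0])])
E
python3 - <<'E'
from h import *
lower(-123.3,-46,54,7.6); edge(-46,54,-123.3,7.6)
E
```

```text
[452.2 268.3  40.7] 0.165 yaw 0.36752343860854314 tilt [0.00177602 0.00150428]
bar in scene (a,b,yaw,cost): [-124.02  -45.06    0.39  158.52] want -123.3 -46
[{"x":-0.02,"y":-0.01,"z":0.33,"wx":-0.01,"wy":-0.02},{"x":-0.02,"y":-0.01,"z":0.63,"wx":-0.01,"wy":-0.02},{"x":-0.02,"y":-0.01,"z":0.84,"wx":-0.01,"wy":-0.02},{"x":-0.02,"y":-0.01,"z":0.97,"wx":-0.01,"wy":-0.02},{"x":-0.02,"y":-0.01,"z":1.05,"wx":-0.01,"wy":-0.02}]
edge want -150.3 [(-160, 58), (-158, 53), (-156, 58), (-154, 60), (-152, 93), (-150, 168), (-148, 216), (-146, 224), (-144, 225), (-142, 211), (-140, 188)]
edge want -150.3 [(-160, 88), (-158, 79), (-156, 76), (-154, 80), (-152, 92), (-150, 187), (-148, 224), (-146, 225), (-144, 224), (-142, 225), (-140, 209)]
edge want -150.3 [(-160, 84), (-158, 64), (-156, 66), (-154, 80), (-152, 102), (-150, 171), (-148, 225), (-146, 226), (-144, 226), (-142, 226), (-140, 226)]
```

Edge is where it should be; lower.

Emit:
send_rows(
  series=[
    {"x":-0.02,"y":-0.01,"z":0.33,"wx":0,"wy":0,"wz":0},
    {"x":-0.02,"y":-0.01,"z":0.63,"wx":0,"wy":0,"wz":0},
    {"x":-0.02,"y":-0.01,"z":0.84,"wx":0,"wy":0,"wz":0},
    {"x":-0.02,"y":-0.01,"z":0.97,"wx":0,"wy":0,"wz":0},
    {"x":-0.02,"y":-0.01,"z":1.03,"wx":0,"wy":0,"wz":0},
  ],
)

```text
time: 25.25
ee_pos: [450.1, 267.8, 14.2]
eef_rot: [0.001, 0.983, 0.183, -0.001]
contact_force: [-5.9, -3.7, 18.4]
width: 0.162
```

Emit:
send_rows(
  series=[
    {"x":0,"y":0,"z":0,"wx":0,"wy":0,"wz":0},
    {"x":0,"y":0,"z":0,"wx":0,"wy":0,"wz":0},
    {"x":0,"y":0,"z":0,"wx":0,"wy":0,"wz":0},
    {"x":0,"y":0,"z":0,"wx":0,"wy":0,"wz":0},
    {"x":0,"y":0,"z":0,"wx":0,"wy":0,"wz":0},
  ],
)

```text
time: 25.67
ee_pos: [450.2, 267.9, 14.3]
eef_rot: [0.0, 0.983, 0.183, -0.0]
contact_force: [-2.6, -1.4, 4.9]
width: 0.167
```

Emit:
send_rows(
  series=[
    {"x":0,"y":0,"z":0,"wx":0,"wy":0,"wz":0},
    {"x":0,"y":0,"z":0,"wx":0,"wy":0,"wz":0},
    {"x":0,"y":0,"z":-0.1,"wx":0,"wy":0,"wz":0},
    {"x":0,"y":0,"z":-1,"wx":0,"wy":0,"wz":0},
    {"x":0,"y":0,"z":-2.2,"wx":0,"wy":0,"wz":0},
  ],
  grip=0.3,
)

```text
time: 26.08
ee_pos: [449.2, 267.2, 67.9]
eef_rot: [0.0, 0.983, 0.183, -0.002]
contact_force: [0.5, -0.4, 0.8]
width: 0.349
```

Emit:
send_rows(
  series=[
    {"x":0,"y":0,"z":0,"wx":0,"wy":0,"wz":0},
    {"x":0,"y":0,"z":0,"wx":0,"wy":0,"wz":0},
    {"x":0,"y":0,"z":0,"wx":0,"wy":0,"wz":0},
    {"x":0,"y":0,"z":0,"wx":0,"wy":0,"wz":0},
    {"x":0,"y":0,"z":0,"wx":0,"wy":0,"wz":0},
  ],
  grip=0,
)

```text
time: 26.5
ee_pos: [450.2, 267.8, 68.4]
eef_rot: [-0.0, 0.983, 0.183, -0.001]
contact_force: [0.2, -0.2, -0.1]
width: 0.5
```

Run:
```python
from h import *
B.pop("long2");B.pop("mid");seen(B)
go([(476.5,-58.9,75,-.01),(476.5,-58.9,40,-.01,20)],pad=5)
```

```text
short [[475.78, -58.79, -0.02, 42.55, 161.51], [477.18, -58.68, -0.07, 43.89, 30.14]]
[{"x":-0.41,"y":1.4,"z":-0.03,"wz":0.4},{"x":-0.83,"y":2.79,"z":-0.06,"wz":0.8},{"x":-1.24,"y":4.19,"z":-0.09,"wz":1.2},{"x":-1.66,"y":5.59,"z":-0.12,"wz":1.61},{"x":-2.07,"y":6.98,"z":-0.15,"wz":2.01}]
[{"x":-0.12,"y":1.46,"z":-0.03,"wy":0.01,"wz":0.4},{"x":-0.23,"y":2.91,"z":-0.06,"wy":0.01,"wz":0.8},{"x":-0.34,"y":4.36,"z":-0.08,"wy":0.01,"wz":1.2},{"x":-0.46,"y":5.82,"z":-0.11,"wy":0.01,"wz":1.6},{"x":-0.46,"y":5.82,"z":0.59,"wy":0.01,"wz":1.6}]
[{"x":0,"y":0,"z":0.7},{"x":0,"y":0,"z":0.7},{"x":0,"y":0,"z":0.7},{"x":0,"y":0,"z":0.7},{"x":0,"y":0,"z":0.7}]
[{"x":0,"y":0,"z":0},{"x":0,"y":0,"z":0},{"x":0,"y":0,"z":0},{"x":0,"y":0,"z":0},{"x":0,"y":0,"z":0}]
```

Emit:
send_rows(
  series=[
    {"x":-0.41,"y":1.4,"z":-0.03,"wx":0,"wy":0,"wz":0.4},
    {"x":-0.83,"y":2.79,"z":-0.06,"wx":0,"wy":0,"wz":0.8},
    {"x":-1.24,"y":4.19,"z":-0.09,"wx":0,"wy":0,"wz":1.2},
    {"x":-1.66,"y":5.59,"z":-0.12,"wx":0,"wy":0,"wz":1.61},
    {"x":-2.07,"y":6.98,"z":-0.15,"wx":0,"wy":0,"wz":2.01},
  ],
)

```text
time: 27.02
ee_pos: [465.0, 85.1, 72.6]
eef_rot: [-0.0, 0.997, 0.078, 0.0]
contact_force: [0.5, 0.3, -0.5]
width: 0.498
```

Emit:
send_rows(
  series=[
    {"x":-0.12,"y":1.46,"z":-0.03,"wx":0,"wy":0,"wz":0.4},
    {"x":-0.23,"y":2.91,"z":-0.06,"wx":0,"wy":0,"wz":0.8},
    {"x":-0.34,"y":4.36,"z":-0.08,"wx":0,"wy":0,"wz":1.2},
    {"x":-0.46,"y":5.82,"z":-0.11,"wx":0,"wy":0,"wz":1.6},
    {"x":-0.46,"y":5.82,"z":0.59,"wx":0,"wy":0,"wz":1.6},
  ],
)

```text
time: 27.43
ee_pos: [479.5, -67.7, 60.0]
eef_rot: [0.002, 1.0, -0.011, 0.003]
contact_force: [1.5, 1.1, -1.0]
width: 0.503
```

Emit:
send_rows(
  series=[
    {"x":0,"y":0,"z":0.4,"wx":0,"wy":0,"wz":0},
    {"x":0,"y":0,"z":0.7,"wx":0,"wy":0,"wz":0},
    {"x":0,"y":0,"z":0.7,"wx":0,"wy":0,"wz":0},
    {"x":0,"y":0,"z":0.7,"wx":0,"wy":0,"wz":0},
    {"x":0,"y":0,"z":0.7,"wx":0,"wy":0,"wz":0},
  ],
)

```text
time: 27.85
ee_pos: [477.3, -57.1, 40.8]
eef_rot: [-0.001, 1.0, -0.003, 0.0]
contact_force: [0.6, -0.8, 0.8]
width: 0.5
```

Emit:
send_rows(
  series=[
    {"x":0,"y":0,"z":0,"wx":0,"wy":0,"wz":0},
    {"x":0,"y":0,"z":0,"wx":0,"wy":0,"wz":0},
    {"x":0,"y":0,"z":0,"wx":0,"wy":0,"wz":0},
    {"x":0,"y":0,"z":0,"wx":0,"wy":0,"wz":0},
    {"x":0,"y":0,"z":0,"wx":0,"wy":0,"wz":0},
  ],
)

```text
time: 28.27
ee_pos: [477.1, -58.6, 40.8]
eef_rot: [-0.0, 1.0, -0.005, 0.001]
contact_force: [0.4, -0.2, -0.3]
width: 0.503
```

Run:
```python
from h import *
p,R,s=cur();print(p,s["width"],np.arctan2(*R.as_matrix()[[1,0],0]))
seen({"short":B["short"]},("scene",))
go([(476.5,-58.9,24,-.01,12),(476.5,-58.9,12,-.01,8),(476.5,-58.9,8.8,-.01,4)])
```

```text
[477.13418485 -58.64437888  40.81052657] 0.5029248389656642 -0.009723150966984308
short [[476.02, -58.8, -0.08, 46.58, 45.36]]
[{"x":-0.01,"y":0.01,"z":0.33},{"x":-0.02,"y":0.01,"z":0.67,"wx":-0.01,"wy":-0.01},{"x":-0.02,"y":0.01,"z":0.91,"wx":-0.01,"wy":-0.01},{"x":-0.02,"y":0.01,"z":1.15,"wx":-0.01,"wy":-0.01},{"x":-0.02,"y":0.01,"z":1.28,"wx":-0.01,"wy":-0.01}]
```

Emit:
send_rows(
  series=[
    {"x":-0.01,"y":0.01,"z":0.33,"wx":0,"wy":0,"wz":0},
    {"x":-0.02,"y":0.01,"z":0.67,"wx":0,"wy":0,"wz":0},
    {"x":-0.02,"y":0.01,"z":0.91,"wx":0,"wy":0,"wz":0},
    {"x":-0.02,"y":0.01,"z":1.15,"wx":0,"wy":0,"wz":0},
    {"x":-0.02,"y":0.01,"z":1.28,"wx":0,"wy":0,"wz":0},
  ],
)

```text
time: 28.73
ee_pos: [475.6, -58.7, 7.3]
eef_rot: [-0.001, 1.0, -0.005, -0.001]
contact_force: [-0.5, 0.2, -1.1]
width: 0.5
```

Emit:
send_rows(
  series=[
    {"x":0,"y":0,"z":0,"wx":0,"wy":0,"wz":0},
    {"x":0,"y":0,"z":0,"wx":0,"wy":0,"wz":0},
    {"x":0,"y":0,"z":0,"wx":0,"wy":0,"wz":0},
    {"x":0,"y":0,"z":0,"wx":0,"wy":0,"wz":0},
    {"x":0,"y":0,"z":0,"wx":0,"wy":0,"wz":0},
  ],
  grip=1,
)

```text
time: 29.15
ee_pos: [476.7, -58.9, 8.8]
eef_rot: [-0.0, 1.0, -0.005, 0.001]
contact_force: [-0.2, -1.3, -0.7]
width: 0.163
```

Emit:
send_rows(
  series=[
    {"x":0,"y":0,"z":0,"wx":0,"wy":0,"wz":0},
    {"x":0,"y":0,"z":0,"wx":0,"wy":0,"wz":0},
    {"x":0,"y":0,"z":0,"wx":0,"wy":0,"wz":0},
    {"x":0,"y":0,"z":0,"wx":0,"wy":0,"wz":0},
    {"x":0,"y":0,"z":0,"wx":0,"wy":0,"wz":0},
  ],
)

```text
time: 29.57
ee_pos: [476.5, -58.9, 8.7]
eef_rot: [-0.0, 1.0, -0.005, 0.0]
contact_force: [-0.5, -0.4, 0.3]
width: 0.162
```

Run:
```python
from h import *
place(-123.3,0)
```

```text
[476.5 -58.9   8.7] 0.162 target [435.1 311.1]
[{"x":0,"y":0,"z":-1.23},{"x":0,"y":0,"z":-2.45,"wx":-0.01,"wy":-0.01},{"x":-0.18,"y":-1.48,"z":-2.47,"wx":-0.01,"wy":-0.01,"wz":-0.36},{"x":-0.36,"y":-2.96,"z":-2.49,"wx":-0.01,"wy":-0.01,"wz":-0.72},{"x":-0.54,"y":-4.44,"z":-2.51,"wx":-0.01,"wy":-0.01,"wz":-1.08}]
[{"x":-0.01,"y":-1.49,"z":-0.02,"wz":-0.36},{"x":-0.02,"y":-2.98,"z":-0.04,"wz":-0.72},{"x":-0.04,"y":-4.47,"z":-0.06,"wz":-1.08},{"x":-0.05,"y":-5.96,"z":-0.08,"wz":-1.45},{"x":-0.06,"y":-7.44,"z":-0.1,"wz":-1.81}]
[{"x":0.27,"y":-1.47,"z":-0.02,"wz":-0.36},{"x":0.54,"y":-2.94,"z":-0.04,"wz":-0.72},{"x":0.54,"y":-2.94,"z":0.66,"wz":-0.72},{"x":0.54,"y":-2.94,"z":1.36,"wz":-0.72},{"x":0.54,"y":-2.94,"z":1.36,"wz":-0.72}]
[{"x":0,"y":0,"z":0},{"x":0,"y":0,"z":0},{"x":0,"y":0,"z":0},{"x":0,"y":0,"z":0},{"x":0,"y":0,"z":0}]
```

Emit:
send_rows(
  series=[
    {"x":0,"y":0,"z":-1.23,"wx":0,"wy":0,"wz":0},
    {"x":0,"y":0,"z":-2.45,"wx":0,"wy":0,"wz":0},
    {"x":-0.18,"y":-1.48,"z":-2.47,"wx":0,"wy":0,"wz":-0.36},
    {"x":-0.36,"y":-2.96,"z":-2.49,"wx":0,"wy":0,"wz":-0.72},
    {"x":-0.54,"y":-4.44,"z":-2.51,"wx":0,"wy":0,"wz":-1.08},
  ],
)

```text
time: 29.98
ee_pos: [464.4, 52.8, 72.2]
eef_rot: [-0.0, 0.999, 0.051, 0.001]
contact_force: [0.3, 0.5, -0.6]
width: 0.166
```

Emit:
send_rows(
  series=[
    {"x":-0.01,"y":-1.49,"z":-0.02,"wx":0,"wy":0,"wz":-0.36},
    {"x":-0.02,"y":-2.98,"z":-0.04,"wx":0,"wy":0,"wz":-0.72},
    {"x":-0.04,"y":-4.47,"z":-0.06,"wx":0,"wy":0,"wz":-1.08},
    {"x":-0.05,"y":-5.96,"z":-0.08,"wx":0,"wy":0,"wz":-1.45},
    {"x":-0.06,"y":-7.44,"z":-0.1,"wx":0,"wy":0,"wz":-1.81},
  ],
)

```text
time: 30.4
ee_pos: [442.8, 238.7, 74.2]
eef_rot: [-0.0, 0.989, 0.147, 0.001]
contact_force: [0.7, 0.4, -1.0]
width: 0.163
```

Emit:
send_rows(
  series=[
    {"x":0.27,"y":-1.47,"z":-0.02,"wx":0,"wy":0,"wz":-0.36},
    {"x":0.54,"y":-2.94,"z":-0.04,"wx":0,"wy":0,"wz":-0.72},
    {"x":0.54,"y":-2.94,"z":0.4,"wx":0,"wy":0,"wz":-0.72},
    {"x":0.54,"y":-2.94,"z":0.9,"wx":0,"wy":0,"wz":-0.72},
    {"x":0.54,"y":-2.94,"z":1.36,"wx":0,"wy":0,"wz":-0.72},
  ],
)

```text
time: 30.82
ee_pos: [434.8, 310.4, 38.9]
eef_rot: [0.0, 0.983, 0.183, -0.0]
contact_force: [0.1, -0.1, -1.5]
width: 0.161
```

Emit:
send_rows(
  series=[
    {"x":0,"y":0,"z":0,"wx":0,"wy":0,"wz":0},
    {"x":0,"y":0,"z":0,"wx":0,"wy":0,"wz":0},
    {"x":0,"y":0,"z":0,"wx":0,"wy":0,"wz":0},
    {"x":0,"y":0,"z":0,"wx":0,"wy":0,"wz":0},
    {"x":0,"y":0,"z":0,"wx":0,"wy":0,"wz":0},
  ],
)

```text
time: 31.23
ee_pos: [435.7, 311.1, 40.7]
eef_rot: [-0.001, 0.983, 0.183, 0.001]
contact_force: [0.3, -0.3, 0.4]
width: 0.164
```

Run:
```python
from h import *
lower(-123.3,0,40,8.6); edge(0,40,-123.3,8.6)
```

```text
[435.7 311.1  40.7] 0.164 yaw 0.3671852587178945 tilt [0.00172946 0.00136452]
bar in scene (a,b,yaw,cost): [-123.54    0.93    0.37  347.42] want -123.3 0
[{"x":-0.03,"y":-0.01,"z":0.32,"wx":-0.01,"wy":-0.02,"wz":-0.01},{"x":-0.03,"y":-0.01,"z":0.6,"wx":-0.01,"wy":-0.02,"wz":-0.01},{"x":-0.03,"y":-0.01,"z":0.8,"wx":-0.01,"wy":-0.02,"wz":-0.01},{"x":-0.03,"y":-0.01,"z":0.94,"wx":-0.01,"wy":-0.02,"wz":-0.01},{"x":-0.03,"y":-0.01,"z":1.01,"wx":-0.01,"wy":-0.02,"wz":-0.01}]
edge want -143.3 [(-153, 34), (-151, 35), (-149, 33), (-147, 41), (-145, 75), (-143, 173), (-141, 189), (-139, 177), (-137, 150), (-135, 137), (-133, 134)]
edge want -143.3 [(-153, 35), (-151, 34), (-149, 37), (-147, 51), (-145, 80), (-143, 165), (-141, 220), (-139, 219), (-137, 161), (-135, 138), (-133, 132)]
edge want -143.3 [(-153, 35), (-151, 33), (-149, 43), (-147, 63), (-145, 104), (-143, 173), (-141, 221), (-139, 196), (-137, 154), (-135, 142), (-133, 140)]
```

Emit:
send_rows(
  series=[
    {"x":-0.02,"y":-0.01,"z":0.32,"wx":0,"wy":0,"wz":0},
    {"x":-0.02,"y":-0.01,"z":0.6,"wx":0,"wy":0,"wz":0},
    {"x":-0.02,"y":-0.01,"z":0.8,"wx":0,"wy":0,"wz":0},
    {"x":-0.02,"y":-0.01,"z":0.94,"wx":0,"wy":0,"wz":0},
    {"x":-0.02,"y":-0.01,"z":1,"wx":0,"wy":0,"wz":0},
  ],
)

```text
time: 31.75
ee_pos: [433.9, 311.0, 15.6]
eef_rot: [0.001, 0.983, 0.183, -0.001]
contact_force: [-6.2, -6.3, 24.1]
width: 0.163
```

Emit:
send_rows(
  series=[
    {"x":0,"y":0,"z":0,"wx":0,"wy":0,"wz":0},
    {"x":0,"y":0,"z":0,"wx":0,"wy":0,"wz":0},
    {"x":0,"y":0,"z":0,"wx":0,"wy":0,"wz":0},
    {"x":0,"y":0,"z":0,"wx":0,"wy":0,"wz":0},
    {"x":0,"y":0,"z":0,"wx":0,"wy":0,"wz":0},
  ],
)

```text
time: 32.17
ee_pos: [433.9, 311.0, 15.6]
eef_rot: [0.001, 0.983, 0.183, -0.0]
contact_force: [-2.9, -3.3, 9.3]
width: 0.164
```

Emit:
send_rows(
  series=[
    {"x":0,"y":0,"z":0,"wx":0,"wy":0,"wz":0},
    {"x":0,"y":0,"z":0,"wx":0,"wy":0,"wz":0},
    {"x":0,"y":0,"z":-0.1,"wx":0,"wy":0,"wz":0},
    {"x":0,"y":0,"z":-1,"wx":0,"wy":0,"wz":0},
    {"x":0,"y":0,"z":-2.4,"wx":0,"wy":0,"wz":0},
  ],
  grip=0.3,
)

```text
time: 32.58
ee_pos: [432.2, 309.5, 72.8]
eef_rot: [0.001, 0.983, 0.183, -0.003]
contact_force: [0.8, 0.5, 0.5]
width: 0.35
```

Emit:
send_rows(
  series=[
    {"x":0,"y":1,"z":-1,"wx":0,"wy":0,"wz":0},
    {"x":0,"y":2.4,"z":-2,"wx":0,"wy":0,"wz":0},
    {"x":0,"y":3.8,"z":-2.6,"wx":0,"wy":0,"wz":0},
    {"x":0,"y":5.2,"z":-3,"wx":0,"wy":0,"wz":0},
    {"x":0,"y":6.6,"z":-3,"wx":0,"wy":0,"wz":0},
  ],
  grip=0,
)

```text
time: 33.0
ee_pos: [496.0, 156.6, 152.8]
eef_rot: [-0.001, 0.983, 0.183, 0.003]
contact_force: [0.3, -0.6, 0.2]
width: 0.504
```

Emit:
send_rows(
  series=[
    {"x":0,"y":1.4,"z":-1,"wx":0,"wy":0,"wz":0},
    {"x":0,"y":2.8,"z":-2,"wx":0,"wy":0,"wz":0},
    {"x":0,"y":4,"z":-2,"wx":0,"wy":0,"wz":0},
    {"x":0,"y":4,"z":-2,"wx":0,"wy":0,"wz":0},
    {"x":0,"y":4,"z":-2,"wx":0,"wy":0,"wz":0},
  ],
)

```text
time: 33.42
ee_pos: [530.5, 61.6, 200.0]
eef_rot: [-0.0, 0.984, 0.181, 0.001]
contact_force: [-0.6, 0.5, -0.4]
width: 0.5
```

```bash
cat > chk.py <<'E'
from h import *
import sys
S=viewer.snapshot("scene");T=viewer.snapshot("top");print(cur()[0])
for n,a,b,L in(("long",-45.2,46,68),("long",-123.3,46,68),("short",-123.3,0,40),("mid",-123.3,-46,54)):
    for s in(T,S):
        f=fitbar([s],*case(a,b),CY,L=L,z0=7); d=np.array(f[:2])-H
        print(n,"T" if s is T else "S",np.round([d@ux-a,d@uy-b,f[2]-CY,f[4]],2))
a=cv2.resize(T["pixels"][150:300,160:340],(440,367),interpolation=cv2.INTER_CUBIC)
b=cv2.resize(S["pixels"][165:300,225:355],(356,367),interpolation=cv2.INTER_CUBIC)
cv2.imwrite(sys.argv[1],np.hstack([a,b]))
E
python3 chk.py pics/c6.png
```

```text
[529.16894863  65.02319384 199.49781321]
long T [-1.4300e+00  1.5400e+00  1.0000e-02  1.1812e+02]
long S [-8.600e-01  4.200e-01 -1.000e-02  8.963e+01]
long T [ -1.49   1.35   0.   285.43]
long S [-3.8000e-01  4.4000e-01 -1.0000e-02  2.2708e+02]
short T [ -2.07   1.59   0.   523.04]
short S [-1.1700e+00  1.0000e-01 -4.0000e-02  3.7674e+02]
mid T [ -2.     1.07  -0.   277.82]
mid S [-1.1400e+00  2.8000e-01 -2.0000e-02  1.6364e+02]
```

View pics/c6.png

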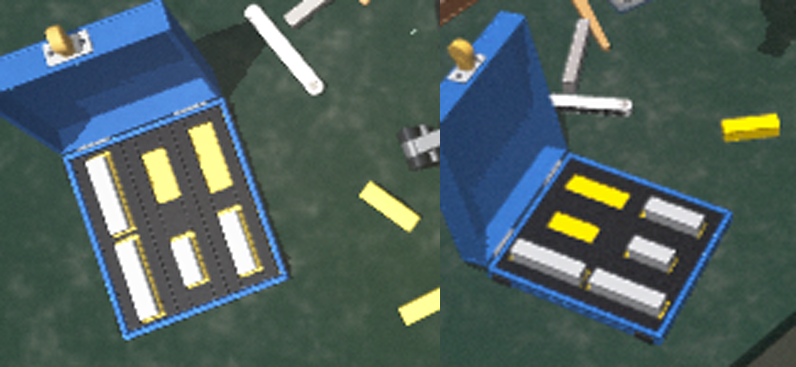

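Run:
```python
from h import *
S=viewer.snapshot("scene");T=viewer.snapshot("top")
A=landmark_of("scene","lid_tongue")[0];B_=landmark_of("top","lid_tongue")[0]
print(A["centre"],B_["centre"]); p,e=tri(S,A["centre"],T,B_["centre"]); d=p[:2]-H
print(p,e,"a,b",d@ux,d@uy,"theta",np.arctan2(p[2]-13,-d@ux)-np.arctan2(13,190))
for th in(1.65,1.7,1.75,1.8):
    al=th+np.arctan2(13,190);r=np.hypot(13,190);q=np.r_[case(-r*np.cos(al)),13+r*np.sin(al)];print(th,np.round(proj(S,q)[0],1),np.round(proj(T,q)[0],1),np.round(q,1))
go([(570,250,250,CY),(599.6,374.6,262,CY)],pad=6)
```

```text
[233.6, 186.5] [180.5, 162.1]
[594.53292153 374.40814725 191.49598619] 12.34281522427212 a,b 48.26028719267372 1.6574764511396243 theta 1.7665401163251622
1.65 [238.5 184.8] [185.6 174.3] [576.2 365.6 201.4]
1.7 [235.1 184. ] [184.2 169.5] [585.  368.9 199.7]
1.75 [231.6 183.4] [182.9 164.8] [593.6 372.3 197.6]
1.8 [228.3 183. ] [181.7 160.2] [602.2 375.6 195.1]
[{"x":0.7,"y":-1.05,"z":-0.33},{"x":1.4,"y":-2.1,"z":-0.67,"wz":0.01},{"x":2.1,"y":-3.14,"z":-1,"wx":-0.01,"wz":0.01},{"x":2.8,"y":-4.19,"z":-1.34,"wx":-0.01,"wz":0.02},{"x":3.5,"y":-5.24,"z":-1.67,"wx":-0.01,"wz":0.02}]
[{"x":0.69,"y":-1.05,"z":-0.34,"wz":0.01},{"x":1.42,"y":-2.1,"z":-0.46,"wz":0.01},{"x":2.15,"y":-3.16,"z":-0.58,"wz":0.01},{"x":2.87,"y":-4.21,"z":-0.7,"wz":0.01},{"x":3.6,"y":-5.27,"z":-0.82,"wz":0.01}]
[{"x":0,"y":0,"z":0},{"x":0,"y":0,"z":0},{"x":0,"y":0,"z":0},{"x":0,"y":0,"z":0},{"x":0,"y":0,"z":0}]
[{"x":0,"y":0,"z":0},{"x":0,"y":0,"z":0},{"x":0,"y":0,"z":0},{"x":0,"y":0,"z":0},{"x":0,"y":0,"z":0}]
```

Emit:
send_rows(
  series=[
    {"x":0.7,"y":-1.05,"z":-0.33,"wx":0,"wy":0,"wz":0},
    {"x":1.4,"y":-2.1,"z":-0.67,"wx":0,"wy":0,"wz":0.01},
    {"x":2.1,"y":-3.14,"z":-1,"wx":0,"wy":0,"wz":0.01},
    {"x":2.8,"y":-4.19,"z":-1.34,"wx":0,"wy":0,"wz":0.02},
    {"x":3.5,"y":-5.24,"z":-1.67,"wx":0,"wy":0,"wz":0.02},
  ],
)

```text
time: 34.13
ee_pos: [563.9, 220.0, 242.2]
eef_rot: [-0.0, 0.983, 0.183, 0.0]
contact_force: [-0.2, -0.3, 0.5]
width: 0.502
```

Emit:
send_rows(
  series=[
    {"x":0.69,"y":-1.05,"z":-0.34,"wx":0,"wy":0,"wz":0.01},
    {"x":1.42,"y":-2.1,"z":-0.46,"wx":0,"wy":0,"wz":0.01},
    {"x":2.15,"y":-3.16,"z":-0.58,"wx":0,"wy":0,"wz":0.01},
    {"x":2.87,"y":-4.21,"z":-0.7,"wx":0,"wy":0,"wz":0.01},
    {"x":3.6,"y":-5.27,"z":-0.82,"wx":0,"wy":0,"wz":0.01},
  ],
)

```text
time: 34.55
ee_pos: [600.6, 375.2, 262.3]
eef_rot: [-0.0, 0.983, 0.182, 0.0]
contact_force: [1.8, 0.2, -0.1]
width: 0.502
```

Emit:
send_rows(
  series=[
    {"x":0,"y":0,"z":0,"wx":0,"wy":0,"wz":0},
    {"x":0,"y":0,"z":0,"wx":0,"wy":0,"wz":0},
    {"x":0,"y":0,"z":0,"wx":0,"wy":0,"wz":0},
    {"x":0,"y":0,"z":0,"wx":0,"wy":0,"wz":0},
    {"x":0,"y":0,"z":0,"wx":0,"wy":0,"wz":0},
  ],
)

```text
time: 34.97
ee_pos: [601.5, 371.4, 262.6]
eef_rot: [0.0, 0.984, 0.181, 0.0]
contact_force: [0.2, -0.0, 0.3]
width: 0.499
```

Run:
```python
from h import *
print(cur()[0])
go([(598,374,215,CY,20),(598,374,180,CY,12)],pad=3)
```

```text
[601.45874647 371.36143934 262.56724077]
[{"x":-0.03,"y":-0.05,"z":0.63,"wz":-0.01},{"x":-0.06,"y":-0.1,"z":1.27,"wy":-0.01,"wz":-0.03},{"x":-0.09,"y":-0.15,"z":1.9,"wx":0.01,"wy":-0.01,"wz":-0.04},{"x":-0.09,"y":-0.15,"z":2.37,"wx":0.01,"wy":-0.01,"wz":-0.04},{"x":-0.09,"y":-0.15,"z":2.84,"wx":0.01,"wy":-0.01,"wz":-0.04}]
[{"x":0,"y":0,"z":0.46},{"x":0,"y":0,"z":0.46},{"x":0,"y":0,"z":0.46},{"x":0,"y":0,"z":0.46},{"x":0,"y":0,"z":0.46}]
```

Emit:
send_rows(
  series=[
    {"x":-0.03,"y":-0.05,"z":0.63,"wx":0,"wy":0,"wz":-0.01},
    {"x":-0.06,"y":-0.1,"z":1.27,"wx":0,"wy":0,"wz":-0.03},
    {"x":-0.09,"y":-0.15,"z":1.9,"wx":0,"wy":0,"wz":-0.04},
    {"x":-0.09,"y":-0.15,"z":2.37,"wx":0,"wy":0,"wz":-0.04},
    {"x":-0.09,"y":-0.15,"z":2.84,"wx":0,"wy":0,"wz":-0.04},
  ],
)

```text
time: 35.38
ee_pos: [597.9, 374.6, 190.9]
eef_rot: [-0.0, 0.983, 0.183, 0.0]
contact_force: [-0.6, 0.6, 0.2]
width: 0.5
```

Emit:
send_rows(
  series=[
    {"x":0,"y":0,"z":0.25,"wx":0,"wy":0,"wz":0},
    {"x":0,"y":0,"z":0.46,"wx":0,"wy":0,"wz":0},
    {"x":0,"y":0,"z":0.46,"wx":0,"wy":0,"wz":0},
    {"x":0,"y":0,"z":0.46,"wx":0,"wy":0,"wz":0},
    {"x":0,"y":0,"z":0.46,"wx":0,"wy":0,"wz":0},
  ],
)

```text
time: 35.8
ee_pos: [598.1, 376.1, 181.0]
eef_rot: [-0.001, 0.983, 0.184, 0.001]
contact_force: [0.5, 0.2, -0.0]
width: 0.504
```

Emit:
send_rows(
  series=[
    {"x":0,"y":0,"z":0,"wx":0,"wy":0,"wz":0},
    {"x":0,"y":0,"z":0,"wx":0,"wy":0,"wz":0},
    {"x":0,"y":0,"z":0,"wx":0,"wy":0,"wz":0},
    {"x":0,"y":0,"z":0,"wx":0,"wy":0,"wz":0},
    {"x":0,"y":0,"z":0,"wx":0,"wy":0,"wz":0},
  ],
  grip=1,
)

```text
time: 36.22
ee_pos: [599.4, 373.6, 180.8]
eef_rot: [0.001, 0.983, 0.183, 0.001]
contact_force: [2.5, -4.7, 3.8]
width: 0.102
```

Emit:
send_rows(
  series=[
    {"x":0,"y":0,"z":0,"wx":0,"wy":0,"wz":0},
    {"x":0,"y":0,"z":0,"wx":0,"wy":0,"wz":0},
    {"x":0,"y":0,"z":0,"wx":0,"wy":0,"wz":0},
    {"x":0,"y":0,"z":0,"wx":0,"wy":0,"wz":0},
    {"x":0,"y":0,"z":0,"wx":0,"wy":0,"wz":0},
  ],
)

```text
time: 36.63
ee_pos: [599.4, 373.5, 180.8]
eef_rot: [0.001, 0.983, 0.183, 0.001]
contact_force: [1.5, -5.0, 3.9]
width: 0.104
```

Run:
```python
from h import *
p,R,s=cur(); print(p,s["width"],s["contact_force"],R.as_matrix()[:,0])
f=-(p[:2]-H)@ux; g=p[2]+19-13; r=np.hypot(f,g);al=np.arctan2(g,f); print(f,g,r,al,(p[:2]-H)@uy)
a=np.r_[al-.03,np.arange(al-.1,al-1.6,-.09),al-1.65,al-1.69,al-1.72,al-1.74]
rows([(np.r_[p[:2]+ux*(f-r*np.cos(t)),p[2]+r*np.sin(t)-g],R) for t in a],p,R)
```

```text
[599.38455848 373.54961372 180.78724691] 0.10378628228829676 [ 1.48026718 -4.95373644  3.91979219] [0.93328805 0.35912222 0.00215771]
-52.47824330990124 186.78724690746884 194.01917850605625 1.8446875646755694 -0.8889538178785408
[{"x":-0.22,"y":0,"z":-0.06},{"x":-0.76,"y":0,"z":-0.17},{"x":-1.45,"y":0,"z":-0.27},{"x":-2.15,"y":0,"z":-0.29},{"x":-2.84,"y":0,"z":-0.26}]
[{"x":-0.69,"y":0,"z":0.1},{"x":-1.37,"y":0,"z":0.26},{"x":-2.04,"y":0,"z":0.47},{"x":-2.68,"y":0,"z":0.75},{"x":-3.29,"y":0,"z":1.09}]
[{"x":-0.58,"y":0,"z":0.38},{"x":-1.13,"y":0,"z":0.82},{"x":-1.63,"y":0,"z":1.31},{"x":-2.08,"y":0,"z":1.84},{"x":-2.49,"y":0,"z":2.4}]
[{"x":-0.35,"y":0,"z":0.61},{"x":-0.65,"y":-0.01,"z":1.24},{"x":-0.89,"y":-0.01,"z":1.89},{"x":-1.11,"y":-0.01,"z":2.72},{"x":-1.16,"y":-0.01,"z":3.02}]
[{"x":-0.03,"y":0,"z":0.24},{"x":-0.05,"y":0,"z":0.39},{"x":-0.05,"y":0,"z":0.39},{"x":-0.05,"y":0,"z":0.39},{"x":-0.05,"y":0,"z":0.39}]
```

Emit:
send_rows(
  series=[
    {"x":-0.22,"y":0,"z":-0.06,"wx":0,"wy":0,"wz":0},
    {"x":-0.76,"y":0,"z":-0.17,"wx":0,"wy":0,"wz":0},
    {"x":-1.45,"y":0,"z":-0.27,"wx":0,"wy":0,"wz":0},
    {"x":-2.15,"y":0,"z":-0.29,"wx":0,"wy":0,"wz":0},
    {"x":-2.84,"y":0,"z":-0.26,"wx":0,"wy":0,"wz":0},
  ],
)

```text
time: 37.05
ee_pos: [534.5, 348.7, 187.2]
eef_rot: [-0.0, 0.983, 0.183, 0.004]
contact_force: [6.5, -2.0, -2.8]
width: 0.101
```

Emit:
send_rows(
  series=[
    {"x":-0.69,"y":0,"z":0.1,"wx":0,"wy":0,"wz":0},
    {"x":-1.37,"y":0,"z":0.26,"wx":0,"wy":0,"wz":0},
    {"x":-2.04,"y":0,"z":0.47,"wx":0,"wy":0,"wz":0},
    {"x":-2.68,"y":0,"z":0.75,"wx":0,"wy":0,"wz":0},
    {"x":-3.29,"y":0,"z":1.09,"wx":0,"wy":0,"wz":0},
  ],
)

```text
time: 37.47
ee_pos: [457.4, 319.3, 160.7]
eef_rot: [0.0, 0.983, 0.183, 0.004]
contact_force: [5.0, -5.6, 4.0]
width: 0.102
```

Emit:
send_rows(
  series=[
    {"x":-0.58,"y":0,"z":0.38,"wx":0,"wy":0,"wz":0},
    {"x":-1.13,"y":0,"z":0.82,"wx":0,"wy":0,"wz":0},
    {"x":-1.63,"y":0,"z":1.31,"wx":0,"wy":0,"wz":0},
    {"x":-2.08,"y":0,"z":1.84,"wx":0,"wy":0,"wz":0},
    {"x":-2.49,"y":0,"z":2.4,"wx":0,"wy":0,"wz":0},
  ],
)

```text
time: 37.88
ee_pos: [398.0, 296.5, 99.6]
eef_rot: [0.001, 0.983, 0.183, 0.002]
contact_force: [4.7, -5.6, 2.4]
width: 0.101
```

Emit:
send_rows(
  series=[
    {"x":-0.35,"y":0,"z":0.61,"wx":0,"wy":0,"wz":0},
    {"x":-0.65,"y":0,"z":1.24,"wx":0,"wy":0,"wz":0},
    {"x":-0.89,"y":0,"z":1.89,"wx":0,"wy":0,"wz":0},
    {"x":-1.04,"y":0,"z":2.4,"wx":0,"wy":0,"wz":0},
    {"x":-1.13,"y":0,"z":2.8,"wx":0,"wy":0,"wz":0},
  ],
)

```text
time: 38.3
ee_pos: [371.1, 286.2, 28.5]
eef_rot: [0.001, 0.983, 0.183, 0.001]
contact_force: [2.3, -6.4, 3.7]
width: 0.102
```

Emit:
send_rows(
  series=[
    {"x":-0.02,"y":0,"z":0.15,"wx":0,"wy":0,"wz":0},
    {"x":-0.04,"y":0,"z":0.3,"wx":0,"wy":0,"wz":0},
    {"x":-0.04,"y":0,"z":0.42,"wx":0,"wy":0,"wz":0},
    {"x":-0.04,"y":0,"z":0.5,"wx":0,"wy":0,"wz":0},
    {"x":-0.04,"y":0,"z":0.55,"wx":0,"wy":0,"wz":0},
  ],
)

```text
time: 38.72
ee_pos: [369.1, 285.4, 14.9]
eef_rot: [0.001, 0.983, 0.183, -0.001]
contact_force: [-0.4, -6.6, 3.5]
width: 0.103
```

Emit:
send_rows(
  series=[
    {"x":0,"y":0,"z":0,"wx":0,"wy":0,"wz":0},
    {"x":0,"y":0,"z":0,"wx":0,"wy":0,"wz":0},
    {"x":0,"y":0,"z":0,"wx":0,"wy":0,"wz":0},
    {"x":0,"y":0,"z":0,"wx":0,"wy":0,"wz":0},
    {"x":0,"y":0,"z":0,"wx":0,"wy":0,"wz":0},
  ],
)

```text
time: 39.13
ee_pos: [369.1, 285.4, 15.0]
eef_rot: [0.001, 0.983, 0.183, -0.001]
contact_force: [-0.1, -5.9, 2.5]
width: 0.103
```

Emit:
send_rows(
  series=[
    {"x":0,"y":0,"z":0.04,"wx":0,"wy":0,"wz":0},
    {"x":0,"y":0,"z":0.08,"wx":0,"wy":0,"wz":0},
    {"x":0,"y":0,"z":0.1,"wx":0,"wy":0,"wz":0},
    {"x":0,"y":0,"z":0.1,"wx":0,"wy":0,"wz":0},
    {"x":0,"y":0,"z":0.1,"wx":0,"wy":0,"wz":0},
  ],
)

```text
time: 39.55
ee_pos: [368.8, 285.3, 12.5]
eef_rot: [0.001, 0.983, 0.183, -0.001]
contact_force: [-1.0, -6.2, 2.2]
width: 0.101
```

Emit:
send_rows(
  series=[
    {"x":0,"y":0,"z":0.04,"wx":0,"wy":0,"wz":0},
    {"x":0,"y":0,"z":0.08,"wx":0,"wy":0,"wz":0},
    {"x":0,"y":0,"z":0.1,"wx":0,"wy":0,"wz":0},
    {"x":0,"y":0,"z":0.1,"wx":0,"wy":0,"wz":0},
    {"x":0,"y":0,"z":0.1,"wx":0,"wy":0,"wz":0},
  ],
)

```text
time: 39.97
ee_pos: [368.6, 285.2, 9.9]
eef_rot: [0.002, 0.983, 0.183, -0.001]
contact_force: [-0.8, -6.6, 2.3]
width: 0.102
```

Emit:
send_rows(
  series=[
    {"x":0,"y":0,"z":0.04,"wx":0,"wy":0,"wz":0},
    {"x":0,"y":0,"z":0.08,"wx":0,"wy":0,"wz":0},
    {"x":0,"y":0,"z":0.1,"wx":0,"wy":0,"wz":0},
    {"x":0,"y":0,"z":0.1,"wx":0,"wy":0,"wz":0},
    {"x":0,"y":0,"z":0.1,"wx":0,"wy":0,"wz":0},
  ],
)

```text
time: 40.38
ee_pos: [368.5, 285.1, 8.5]
eef_rot: [0.002, 0.983, 0.183, -0.001]
contact_force: [-3.8, -9.5, 16.0]
width: 0.107
```

Run:
```python
from h import *
S=viewer.snapshot("scene");T=viewer.snapshot("top");print(cur()[0])
a=cv2.resize(T["pixels"][180:310,160:300],(400,371),interpolation=cv2.INTER_CUBIC)
k=4;l,t=235,205;b=cv2.resize(S["pixels"][t:t+95,l:l+100],None,fx=k,fy=k,interpolation=cv2.INTER_CUBIC)
for z,c in((40,(0,0,255)),):
    q=(proj(S,[np.r_[case(x,y),z] for x,y in((0,-75),(0,75),(-170,75),(-170,-75))])-[l,t]+.5)*k
    cv2.polylines(b,[q.astype(np.int32)],True,c,1)
cv2.imwrite("pics/c7.png",np.hstack([a,cv2.resize(b,(391,371))]))
```

```text
[368.5151849  285.1812479    8.50646884]
```

View pics/c7.png

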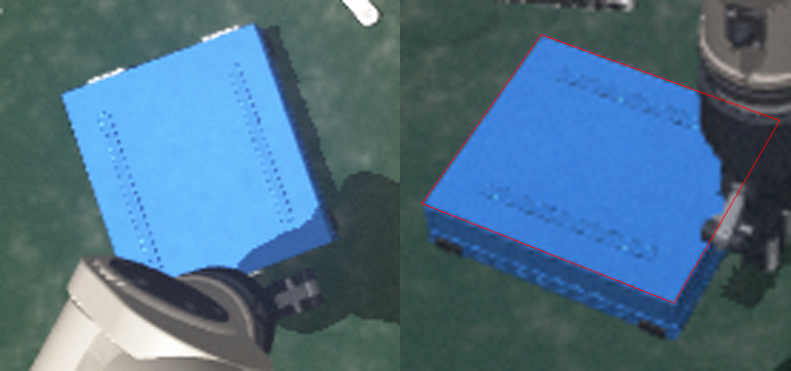

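Emit:
send_rows(
  series=[
    {"x":0,"y":0,"z":0,"wx":0,"wy":0,"wz":0},
    {"x":0,"y":0,"z":0,"wx":0,"wy":0,"wz":0},
    {"x":0,"y":0,"z":0,"wx":0,"wy":0,"wz":0},
    {"x":0,"y":0,"z":0,"wx":0,"wy":0,"wz":0},
    {"x":0,"y":0,"z":0,"wx":0,"wy":0,"wz":0},
  ],
  grip=0,
)

```text
time: 40.9
ee_pos: [369.4, 288.1, 7.8]
eef_rot: [-0.001, 0.983, 0.184, 0.0]
contact_force: [0.6, 0.2, 0.2]
width: 0.499
```

Emit:
send_rows(
  series=[
    {"x":0,"y":0,"z":-1,"wx":0,"wy":0,"wz":0},
    {"x":0,"y":0,"z":-2.2,"wx":0,"wy":0,"wz":0},
    {"x":0,"y":0,"z":-3.5,"wx":0,"wy":0,"wz":0},
    {"x":0,"y":0,"z":-4.8,"wx":0,"wy":0,"wz":0},
    {"x":0,"y":0,"z":-6,"wx":0,"wy":0,"wz":0},
  ],
)

```text
time: 41.32
ee_pos: [369.2, 287.8, 159.5]
eef_rot: [-0.001, 0.983, 0.184, 0.001]
contact_force: [1.2, 0.3, 0.6]
width: 0.499
```

Emit:
send_rows(
  series=[
    {"x":1,"y":1,"z":0,"wx":0,"wy":0,"wz":0},
    {"x":1.8,"y":2,"z":0,"wx":0,"wy":0,"wz":0},
    {"x":2.5,"y":3.2,"z":0,"wx":0,"wy":0,"wz":0},
    {"x":3,"y":4.4,"z":0,"wx":0,"wy":0,"wz":0},
    {"x":3.2,"y":5.7,"z":0,"wx":0,"wy":0,"wz":0},
  ],
)

```text
time: 41.73
ee_pos: [497.5, 183.5, 158.0]
eef_rot: [-0.001, 0.983, 0.184, 0.001]
contact_force: [0.1, 1.1, 0.1]
width: 0.501
```

Emit:
send_rows(
  series=[
    {"x":0,"y":1.3,"z":0,"wx":0,"wy":0,"wz":0},
    {"x":0,"y":2.6,"z":0,"wx":0,"wy":0,"wz":0},
    {"x":0,"y":3.9,"z":0,"wx":0,"wy":0,"wz":0},
    {"x":0,"y":4.5,"z":0,"wx":0,"wy":0,"wz":0},
    {"x":0,"y":4.5,"z":0,"wx":0,"wy":0,"wz":0},
  ],
)

```text
time: 42.15
ee_pos: [537.5, 73.3, 157.2]
eef_rot: [0.001, 0.984, 0.18, 0.0]
contact_force: [0.0, -0.6, -0.3]
width: 0.499
```

Run:
```python
from h import *
S=viewer.snapshot("scene");T=viewer.snapshot("top");print(cur()[0])
A=[d for d in landmark_of("scene","lid_tongue") if d["centre"][1]>220][:1];B_=[d for d in landmark_of("top","lid_tongue") if d["centre"][1]>190][:1]
for d in A+B_: print(d["centre"],d["conf"])
def blue(im):
    h=cv2.cvtColor(im,cv2.COLOR_BGR2HSV); return ((h[...,0]>100)&(h[...,0]<125)&(h[...,1]>150)).astype(np.uint8)
# front-edge heights: compare case silhouette for lid angles
for nm,s in(("S",S),("T",T)):
    b=blue(s["pixels"]); u,v=proj(s,np.r_[case(-85),20])[0].astype(int); bx=(u-60,v-65,120,130); m=b[bx[1]:bx[1]+130,bx[0]:bx[0]+120]
    r=[]
    for th in(0,.02,.04,.06,.08,.1):
        L=np.array([[x*np.cos(th)+z*np.sin(th),y,13-x*np.sin(th)+z*np.cos(th)] for x in(0,-170) for y in(-75,75) for z in(0,27)])
        P=np.vstack([[np.r_[case(p[0],p[1]),p[2]] for p in L],[np.r_[case(x,y),0] for x in(0,-170) for y in(-75,75)]])
        r.append(round(((soft(s,P,bx)-m)**2).sum(),1))
    print(nm,r)
a=cv2.resize(T["pixels"][100:320,160:460],(480,352)); b=cv2.resize(S["pixels"][130:300,225:405],(316,352)); cv2.imwrite("pics/c8.png",np.hstack([a,b]))
for n in("ruler_rest","cell","feeler_gauge"):
    for d in landmark_of("top",n)[:1]: print(n,np.round(at_z(T,*d["centre"],0)))
```

```text
[535.9301413   78.82818904 157.48897666]
[327.8, 266.6] 0.73
[244.4, 285.8] 0.79
S [np.float64(136.8), np.float64(167.6), np.float64(202.7), np.float64(238.6), np.float64(278.3), np.float64(315.0)]
T [np.float64(119.5), np.float64(160.8), np.float64(194.0), np.float64(236.8), np.float64(271.1), np.float64(308.0)]
ruler_rest [674. 199.   0.]
cell [734. 250.   0.]
feeler_gauge [ 683. -102.    0.]
```

View pics/c8.png

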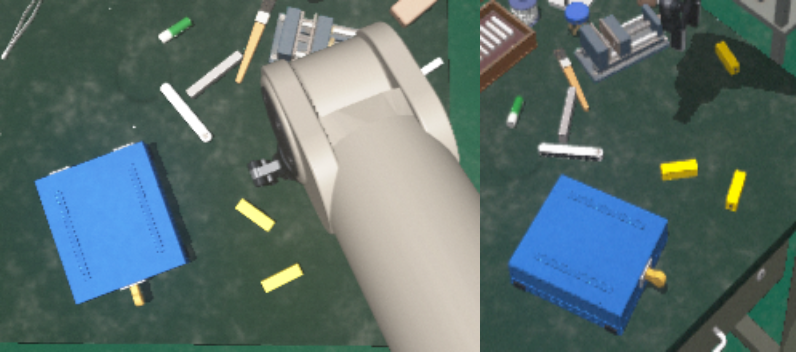

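```bash
python3 -c "
from cell import ctrl
s=ctrl.state();print(s['dq'].round(3),s['contact_force'])
print(ctrl.hand_in())"
```

```text
[ 0.003 -0.001  0.007 -0.001  0.005  0.001  0.002] [ 0.15626515 -0.20276075 -0.26768048]
the job is handed in; nothing more can be done
None
```

I opened the lid to about 1.75 rad and put the four steel bars I found into their own rows: two 68 mm, one 54 mm and one 40 mm. I then lowered the lid shut by its tongue, let go, backed off and handed in at about 42 s. The hand-in gives no verdict.

**Bars:** With the lid still open, both cameras showed every bar in its own pocket. Each was within about 2 mm of the pocket centre and 0.04 rad of the row. When each was let go, the tool height matched a bar resting on the pocket floor.

**Lid:** After release, the lid's outline fitted 0 rad best in both cameras. While closing, it went about 5 mm lower at the tongue than I had computed before it met the stop (16 N, over at once on release).

**Bystanders:** The last picture shows nothing displaced. The network's final reading for the feeler gauge landed on the gauge block instead, so I judged that one by eye. The gauge block, partly hidden by the arm, was never measured again.

**Disagreements:**
- One outline fit of the second long bar, while it hung over its pocket, was 5 mm off because the fingers hid part of it. A direct edge check put the bar within 1 mm, and it seated normally.
- The two cameras differ by 1 to 4 mm across the case, so I used their average.

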